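# Set a painter's place

### The job

Set this place for the next painter, who will sit where the robot stands, so left, right and behind are as seen from the robot. Stand the pale sage canister upright in the middle of the banding wheel and put the dark green lid on it, fully seated. Line up the paints in order of use in a straight row along the white palette tray's far edge, about 25 mm behind it: the blue colour pot behind the middle of the tray, the white primer jar to its left and the amber varnish bottle to its right, all upright on the table with gaps of about 25 mm from one to the next; leave the yellow pot and the brown jar where they stand.

Things in the scene. Friction and masses are not known exactly. Their poses are not given: they have to be found in the camera images.
- canister_center (a point): Pale sage-green open canister with a dark green line round its foot, loose, a hollow round pot 58 mm in outer diameter, 80 mm high, wall 4.5 mm, so the mouth is 49 mm across. The point is its centre, half-way up (40 mm above its underside); z is up, along its axis. 150 to 310 g.
- lid_center (a point): Dark green canister lid, loose, right way up, 52 mm high. From below: plug 41 mm across, 8 mm deep, that enters the canister's mouth; rim 62 mm across, 8 mm thick, that rests on its edge; low dome; knob 25 mm across, straight-sided 34 to 46 mm above the underside. The point is its centre, 26 mm above the underside; z is up. Seated, it is 58 mm above the canister's centre. 50 to 100 g.
- jar_center (a point): White primer jar with a white screw cap and a pale blue label band, loose, 44 mm in diameter and 62 mm high. The point is its centre, half-way up (31 mm); z is up. 60 to 130 g.
- pot_center (a point): Blue colour pot, a squat blue paint pot with a blue cap, loose, 44 mm in diameter and 46 mm high. The point is its centre, half-way up (23 mm); z is up. 60 to 130 g.
- bottle_center (a point): Amber-brown varnish bottle with a tan label and a narrow white flip cap, loose, 85 mm high; its body is a cylinder 40 mm in diameter up to 56 mm, then a shoulder and a cap 23 mm in diameter. The point is its centre, half-way up (42.5 mm); z is up. 55 to 110 g.
- wheel_top (a point): Banding wheel: a round aluminium turntable 150 mm in diameter with dark centring rings, on a foot fixed to the table. The point is the centre of its flat top, 45 mm above the table; z is up. It turns stiffly about that centre if twisted; its angle does not matter.
- tray: White card palette tray with dabs of paint, fixed on the table, 130 mm deep (its x axis) and 190 mm wide (its y axis), 10 mm high. The origin is the centre of its underside; x points away from the robot to its far long edge, which lies 65 mm from the origin, and y points to the robot's left; it is turned by up to 9 degrees.
- ypot_center (a point): A bystander that stays where it stands. Yellow paint pot, loose, 44 mm in diameter and 46 mm high. The point is its centre, 23 mm up; z is up.
- bjar_center (a point): A bystander that stays where it stands. Brown jar with a black cap, loose, 44 mm in diameter and 62 mm high. The point is its centre, 31 mm up; z is up.
There are look-alikes about, which are no part of the job. Several things look just like the part that bears pot_center: the one meant starts farthest to the robot's left.

How it is judged:
By the outcome, as a careful person would: the job done as asked, in the order asked, and still so for the second after the job is handed in, with the robot touching nothing.
It also fails if it takes over 136 s, if anything falls off the work surface, if the arm or the gripper's body presses on something with over 40 N, if the wrist force passes 120 N, or if a joint passes its speed limit or range.

### The arm

A 6-joint arm with a two-finger parallel gripper is mounted at the origin on the work surface. World frame = base frame: x ahead of the robot, y to its left, z up, the work surface at z = 0. Lengths are in m, angles in rad, forces in N, time in s.
With the tool pointing down it reaches from about 0.325 to 0.85 m from the base axis. Payload 15.5 kg.
Tool frame: the origin (TCP) lies between the finger pads; the fingertips stand 22 mm ahead of it and the grasp point (between the pads) lies 3 mm ahead of it; z points along the fingers, y is the direction in which the jaws open and shut (so a half turn about z gives the same grasp; the last joint's range is limited). The gripper opens to 91 mm and grips with 3 to 60 N. Pads are 32 mm wide; open, the fingers measure 118 mm over their backs; the gripper's body (76 mm by 178 mm) begins 60 mm behind the grasp point.
Start: joints at [-0.096, 0.494, 1.345, -0, 1.302, -0.096], TCP at [0.625, 0, 0.236] pointing down, gripper open.
Joint ranges: [-2.91, 2.91], [-0.82, 2.16], [0.22, 2.67], [-1.22, 4.37], [0.12, 2.79], [-3.08, 3.08]. Speed limits (rad/s): [1.89, 1.89, 2.57, 3.01, 3.01, 3.01].

### API

Orientations are given as a 3x3 rotation matrix whose columns are the frame's x, y, z axes.
In Python, from rig import arm gives the robot as it stands. The module is installed in compiled form; this text tells all that it offers.
- The arm moves only by the shell command python3 -m creep 'ROWS'. ROWS is JSON, one flat list of numbers, 7 for each row, row after row: the shift along the tool's x, y, z in cm, then the turn, a rotation vector about the tool's x, y, z in rad, then the opening, from -1 (shut) to 1 (fully open), so that 0 is half open. A call has 1 to 10 rows; each row is the pose to reach, as a shift and turn from the pose measured when the call began, along the tool's axes at that moment; what a row does not reach only later rows make up. A row lasts 1/10 s, in which the tool goes at most 50 mm and 8.59 degrees, less where a joint would pass 70% of its speed; a pose out of reach is approached as far as the arm can. A call with a gripper value outside its range is refused whole. The fingers move at their own pace and stop on an object; the grip force is fixed at half the most. Time passes only in rows, so rows that repeat a pose let the fingers close. It gives the time, the measured TCP pose, the force and the opening at its end, in the units of the state.
- arm.read_state(): the state, without advancing time (a new reading comes with each control period).
- arm.grab_frame(name): name is "scene" or "side" or "wrist"; returns the picture (384x512x3 uint8, red, green, blue); there is no depth.
- arm.camera_params(name): a dict with "vertical_fov" (degrees; the focal length in pixels is half the picture's height over the tangent of half this angle, whatever the lens; pixels are square), "cx", "cy" (the principal point, pixels), "dist_coeffs" ([k1, k2, p1, p2, k3] as OpenCV has them; the pictures are not rectified), "xyz" and "attitude" of the camera in the world; the wrist camera has in their place "mount" (4x4, takes a point from camera to tool coordinates, whose origin is the TCP and whose axes are the flange's). Camera axes: x right, y down, z forward; pixel columns grow to the right and rows downward; lengths in m; the calibration is good to about 2 mm. A picture is of the moment at which its call begins: read the wrist's pose just before it. camera_params takes no time and is no camera call.
- arm.sign_off(): hands the job in, once; it reports no verdict.
Trained networks look in the newest picture that a camera, given by its name, has taken for a name from the list of things; names that differ only in an ending like _2 or _b are one class to them, and where a whole thing is asked for, a point or a joint stands for the part that bears it (a point fixed in the world has none). Each returns a list of dicts, best first, with "score" (0 to 1); they miss things now and then, are a little off and sometimes report something else, mostly with a low value. They report only what shows in the picture. A call takes as long as a camera call. They do not tell look-alikes from the thing itself.
- arm.boxes_of(camera, label): "box" ([left, top, width, height] as shares, 0 to 1, of the picture: columns of its width, rows of its height, round what is visible of it).
The state is a dict: "time_s": time; "q": joint angles; "qvel": joint speeds; "effort": joint torques, N m; "position": TCP position; "tcp_rot": TCP orientation; "contact_force": force on the tool from outside, world axes, zero at the start; "wrist_torque": the same for the moment, N m; "width": opening from 0.0 (shut) to 1.0 (fully open).
Only numpy, scipy, OpenCV 4.12 (cv2) and the standard library are available. Lean on these libraries where they do the work, as an engineer would, in place of code of your own. Each camera call takes 0.05 s, during which the arm holds its last target.

## Working session

There is one attempt and no reset: what is moved stays moved. The work goes in short steps, Python scripts to look and compute and a shell command to move; the robot and the scene stay as the last step left them, time stands still between calls to the robot, and variables do not carry over. Pictures are saved under pics/ and viewed, and the job is handed in when it is done.

```bash
mkdir -p pics; ls
python3 - <<'E'
from rig import arm
import cv2,json
for n in ["scene","side","wrist"]:
    f=arm.grab_frame(n); cv2.imwrite(f"pics/{n}0.png",f[:,:,::-1]); print(n,{k:(v.tolist() if hasattr(v,'tolist') else v) for k,v in arm.camera_params(n).items()})
s=arm.read_state();print(s)
E
```

```text
pics
scene {'vertical_fov': 46.56717145403288, 'cx': 254.94297341353806, 'cy': 194.75795920414407, 'dist_coeffs': [-0.0327339155277421, 0.0, 0.0, 0.0, 0.0], 'xyz': [1.3269543125849526, 0.08148822895522827, 1.0096840509499827], 'attitude': [[-0.15585770684560682, 0.7306788369079997, -0.6646930212598908], [0.9877463406817651, 0.10977178275761369, -0.11093837108952687], [-0.008095782025920954, -0.6738386995453645, -0.7388341257064408]]}
side {'vertical_fov': 42.45827139363473, 'cx': 256.3948921745516, 'cy': 190.8145529814468, 'dist_coeffs': [0.054336809755387384, 0.0, 0.0, 0.0, 0.0], 'xyz': [0.14694598442132512, -0.922767637253963, 1.0627053273187113], 'attitude': [[0.920648975599688, -0.29580958737396607, 0.25475900719089145], [-0.389939620392503, -0.6654054664596606, 0.636539596296846], [-0.018776479313105818, -0.6853701578149176, -0.7279527392635866]]}
wrist {'vertical_fov': 63.780821864828404, 'cx': 260.73137663906823, 'cy': 186.15093728697713, 'dist_coeffs': [-0.022033773226825013, 0.0, 0.0, 0.0, 0.0], 'mount': [[0.00018775234582350282, -0.9625634459092935, -0.27105640990074337, 0.
[... 316 characters left out ...]
47e-06,
        1.30248944e+00, -9.55443090e-02]), 'qvel': array([-0.00023515, -0.00141728, -0.00243246, -0.00108061,  0.00237105,
        0.00026479]), 'effort': array([ 1.45823004e-03, -8.79202652e+01, -3.82049453e+01,  7.07547739e-02,
        5.02106908e-02, -1.00879424e-04]), 'position': array([6.24731541e-01, 2.10439775e-05, 2.35481710e-01]), 'tcp_rot': array([[-3.61505224e-05,  9.99999585e-01, -9.10437971e-04],
       [ 9.99999996e-01,  3.62248691e-05,  8.16439908e-05],
       [ 8.16769374e-05, -9.10435016e-04, -9.99999582e-01]]), 'contact_force': array([ 0.57482681,  0.04614031, -0.17798006]), 'wrist_torque': array([-0.02683795, -0.02899901, -0.00146681]), 'width': 0.9985251339849314}
```

View images.

View pics/scene0.png

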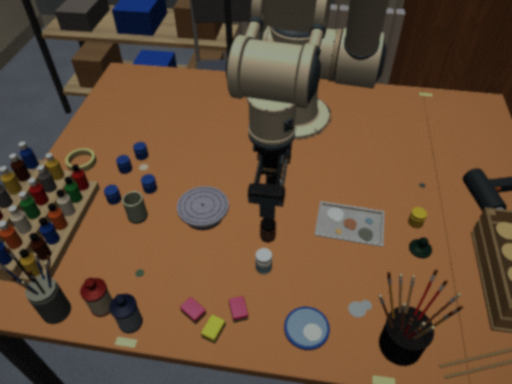

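View pics/side0.png

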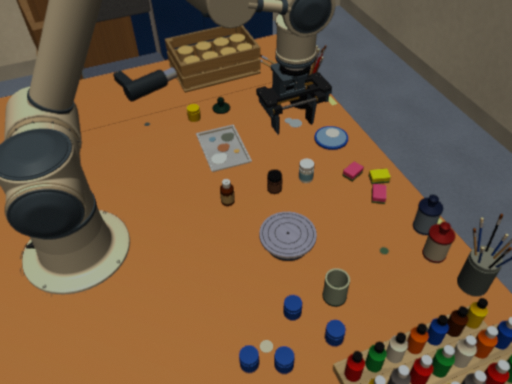

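View pics/wrist0.png

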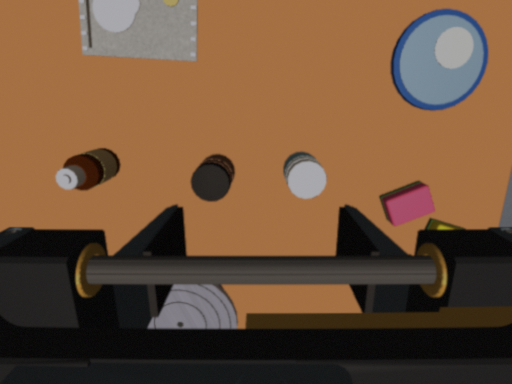

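Run:
```python
from rig import arm
import numpy as np
L=["canister_center","lid_center","jar_center","pot_center","bottle_center","wheel_top","tray","ypot_center","bjar_center"]
for c in ["scene","side"]:
    for l in L:
        for d in arm.boxes_of(c,l):
            b=np.array(d["box"])*[512,384,512,384]; print(c,l,round(d["score"],2),b.round(1))
```

```text
scene canister_center 0.84 [118.9 194.4  31.3  27.5]
scene lid_center 0.79 [412.1 239.1  23.2  24.3]
scene jar_center 0.59 [253.4 244.3  18.5  33.6]
scene jar_center 0.23 [178.2 187.7  49.   41.7]
scene pot_center 0.78 [102.7 182.3  20.3  22.2]
scene pot_center 0.66 [139.6 175.5  23.1  17.7]
scene pot_center 0.65 [118.4 153.8  16.9  21. ]
scene pot_center 0.54 [134.9 143.7  12.   19.6]
scene pot_center 0.32 [408.1 238.1  26.6  23.5]
scene wheel_top 0.75 [177.3 188.5  48.9  39.9]
scene tray 0.62 [315.9 199.   69.5  44.9]
scene tray 0.52 [141.9 175.   19.3  19.2]
scene ypot_center 0.76 [406.4 206.   19.1  22.8]
scene bjar_center 0.68 [263.  217.9  13.7  24.7]
side canister_center 0.55 [324.2 269.8  27.4  39. ]
side canister_center 0.15 [209.9  94.4  20.9  16.4]
side lid_center 0.57 [211.7  95.8  18.6  15.5]
side lid_center 0.18 [282.6 294.9  17.8  25.6]
side jar_center 0.73 [301.2 157.3  10.8  23.4]
side pot_center 0.97 [239.5 343.9  19.1  29.3]
side pot_center 0.91 [322.7 319.   22.5  26.8]
side pot_center 0.88 [285.  293.8  15.2  29.9]
side pot_center 0.85 [272.3 342.4  20.1  30.6]
side pot_center 0.45 [268.2 168.7  13.8  23. ]
side bottle_center 0.84 [221.5 177.6  13.5  27. ]
side wheel_top 0.62 [260.1 212.4  53.3  45.1]
side tray 0.82 [197.6 125.1  52.8  47.7]
side ypot_center 0.7 [189.2 107.8  12.8  14.5]
side bjar_center 0.81 [267.4 167.9  14.   26.6]
```

```bash
cat > h.py <<'E'
from rig import arm
import numpy as np, cv2
from scipy.optimize import least_squares
def cam(n, st=None):
    p=arm.camera_params(n); f=192/np.tan(np.radians(p["vertical_fov"])/2)
    K=np.array([[f,0,p["cx"]],[0,f,p["cy"]],[0,0,1.]]); D=np.array(p["dist_coeffs"])
    if n=="wrist":
        M=np.array(p["mount"]); R=st["tcp_rot"]@M[:3,:3]; c=st["position"]+st["tcp_rot"]@M[:3,3]
    else: R=np.array(p["attitude"]); c=np.array(p["xyz"])
    return K,D,R,c
def proj(C,P):
    K,D,R,c=C; P=np.atleast_2d(P)
    return cv2.projectPoints(((P-c)@R),np.zeros(3),np.zeros(3),K,D)[0][:,0]
def ray(C,uv):
    K,D,R,c=C; u=cv2.undistortPoints(np.array(uv,float).reshape(-1,1,2),K,D)[:,0]
    d=np.c_[u,np.ones(len(u))]@R.T; return c,d
def onz(C,uv,z):
    c,d=ray(C,uv); return c+d*((z-c[2])/d[:,2])[:,None]
def cyl(x,y,z0,segs):  # segs list of (r,z)
    a=np.linspace(0,2*np.pi,48,endpoint=False)
    return np.vstack([np.c_[x+r*np.cos(a),y+r*np.sin(a),np.full(48,z0+z)] for r,z in segs])
def boxof(uv): lo=uv.min(0);hi=uv.max(0); return np.r_[lo,hi]
S={"can":[(.029,0),(.029,.08)],"jar":[(.022,0),(.022,.062)],"pot":[(.022,0),(.022,.046)],
 "bottle":[(.02,0),(.02,.056),(.0115,.07),(.0115,.085)],"lid":[(.0205,0),(.031,.008),(.031,.016),(.0125,.034),(.0125,.052)]}
def fit(kind,obs,x0,z0=0):
    """obs: list of (C, box[l,t,w,h] px)"""
    def res(p):
        return np.concatenate([boxof(proj(C,cyl(p[0],p[1],z0,S[kind])))-np.r_[b[0],b[1],b[0]+b[2],b[1]+b[3]] for C,b in obs])
    r=least_squares(res,x0,loss="soft_l1"); return r.x,r.fun
E
python3 - <<'E'
from h import *
a=cam("scene");b=cam("side")
def f(k,s,d):
    o=[(C,x) for C,x in((a,s),(b,d)) if x]
    x0=onz(*( (o[0][0],[[o[0][1][0]+o[0][1][2]/2,o[0][1][1]+o[0][1][3]/2]],.03)))[0][:2]
    x,r=fit(k,o,x0);print(k,x.round(4),r.round(1))
f("can",[118.9,194.4,31.3,27.5],[324.2,269.8,27.4,39])
f("lid",[412.1,239.1,23.2,24.3],[211.7,95.8,18.6,15.5])
f("jar",[253.4,244.3,18.5,33.6],[301.2,157.3,10.8,23.4])
f("bottle",None,[221.5,177.6,13.5,27.])
for s in ([102.7,182.3,20.3,22.2],[139.6,175.5,23.1,17.7],[118.4,153.8,16.9,21.],[134.9,143.7,12.,19.6]): f("pot",s,None)
for s in ([239.5,343.9,19.1,29.3],[322.7,319.,22.5,26.8],[285.,293.8,15.2,29.9],[272.3,342.4,20.1,30.6]): f("pot",None,s)
f("pot",[406.4,206,19.1,22.8],[189.2,107.8,12.8,14.5])
f("jar",[263,217.9,13.7,24.7],[267.4,167.9,14,26.6])
print("wheel",onz(a,[[201.7,208.4],[202,205]],.045).round(3),onz(b,[[286.7,235],[287.5,233]],.045).round(3))
print("tray",onz(a,[[319,202],[385,207],[383,244],[315,236]],.01).round(3))
import cv2
for n,(x0,y0,w,h) in {"scene":(80,130,330,150),"side":(180,90,180,290)}.items():
    im=cv2.imread(f"pics/{n}0.png")[y0:y0+h,x0:x0+w]; s=min(800/w,600/h)
    cv2.imwrite(f"pics/{n}0z.png",cv2.resize(im,None,fx=s,fy=s,interpolation=cv2.INTER_CUBIC)); print(n,s)
E
```

```text
can [ 0.5556 -0.4031] [ 1.  -3.8 -4.1  2.1 -0.4 -0.3  0.2  0.1]
lid [0.565  0.4183] [-0.1 -0.8  0.9 -2.1  1.7 -1.6  1.1  1. ]
jar [ 0.6815 -0.0064] [ 1.3  5.   0.  -1.1 -0.8  0.4  4.4  2.3]
bottle [0.4314 0.0043] [-0.8 -0.8  0.8  0.8]
pot [ 0.4978 -0.4918] [ 0.9  0.6 -0.9 -0.6]
pot [ 0.4441 -0.3895] [ 2.6 -1.5 -3.4  1.5]
pot [ 0.3697 -0.4938] [-0.   0.6  0.  -0.6]
pot [ 0.3135 -0.4653] [-2.   0.1  2.2 -0.1]
pot [ 0.3006 -0.4698] [-0.8  0.1  0.9 -0.2]
pot [ 0.4993 -0.4891] [ 0.5 -0.6 -0.5  0.6]
pot [ 0.4394 -0.3984] [-2.3  1.5  1.9 -1.5]
pot [ 0.3673 -0.4966] [-0.2  0.8  0.2 -0.8]
pot [0.4598 0.4013] [-0.7  0.9  0.1  0.2 -1.7 -3.5  0.   1. ]
jar [ 0.5713 -0.0057] [-1.7 -1.1  0.8  0.5 -0.6  0.2  0.7 -0.7]
wheel [[ 0.534 -0.205  0.045]
 [ 0.521 -0.208  0.045]] [[ 0.514 -0.21   0.045]
 [ 0.518 -0.205  0.045]]
tray [[0.428 0.125 0.01 ]
 [0.419 0.319 0.01 ]
 [0.557 0.309 0.01 ]
 [0.557 0.122 0.01 ]]
scene 2.4242424242424243
side 2.0689655172413794
```

View pics/scene0z.png

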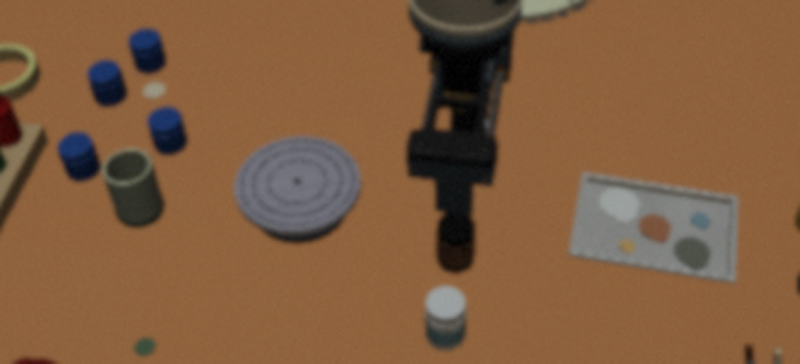

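View pics/side0z.png

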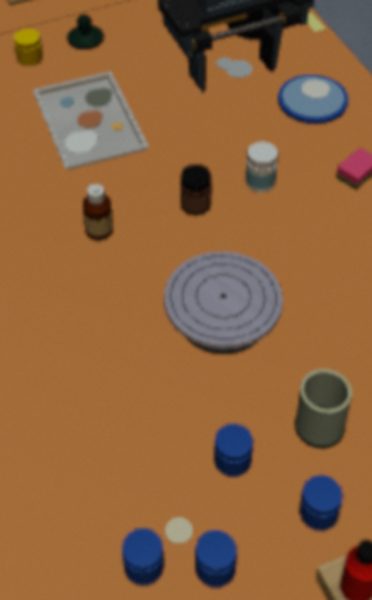

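```bash
python3 -m creep '[-47,-11.5,2,0,0,0,1,-47,-11.5,2,0,0,0,1,-47,-11.5,2,0,0,0,1,-47,-11.5,2,0,0,0,1,-47,-11.5,2,0,0,0,1,-47,-11.5,2,0,0,0,1,-47,-11.5,2,0,0,0,1,-47,-11.5,2,0,0,0,1,-47,-11.5,2,0,0,0,1,-47,-11.5,2,0,0,0,1]'
python3 - <<'E'
from h import *
st=arm.read_state(); f=arm.grab_frame("wrist"); cv2.imwrite("pics/w1.png",f[:,:,::-1]); W=cam("wrist",st)
print(st["position"],st["qvel"].round(3),st["time_s"])
for k,l in(("can","canister_center"),("pot","pot_center")):
    for d in arm.boxes_of("wrist",l):
        b=np.array(d["box"])*[512,384,512,384]
        x,r=fit(k,[(W,b)],[.5,-.4]); print(l,d["score"],b.round(),x.round(4),r.round(1))
E
```

```text
time_s: 2.05
position: [0.5087, -0.4732, 0.2157]
tcp_rot: [[0.002, 1.0, 0.0], [1.0, -0.002, -0.001], [-0.001, 0.0, -1.0]]
contact_force: [0.9, 0.4, -0.4]
width: 1.001
[ 0.50865839 -0.4731655   0.21572735] [-0.393  0.237 -0.428  0.008  0.195 -0.396] 2.05
canister_center 0.87 [273.  68.  68.  68.] [ 0.5512 -0.3997] [-0.5  0.4  0.4 -0.4]
pot_center 0.95 [237. 162.  37.  49.] [ 0.5027 -0.492 ] [-2.2  0.4  2.2 -0.4]
pot_center 0.77 [114. 177.  53.  47.] [ 0.3711 -0.5081] [ 0.4 -0.9 -0.5  0.8]
pot_center 0.64 [175.  78.  47.  45.] [ 0.4442 -0.3979] [-1.  -0.2  1.3  0.2]
pot_center 0.63 [ 46. 148.  63.  43.] [ 0.3027 -0.471 ] [ 0.7 -2.4 -0.8  1.6]
```

View pics/w1.png

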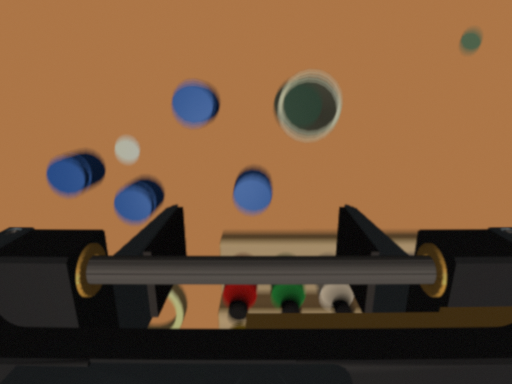

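```bash
python3 -m creep '[0,0,0,0,0,0,1,0,0,0,0,0,0,1,0,0,0,0,0,0,1]'
cat >> h.py <<'E'
def look(tag,items,x0=None,camn="wrist"):
    st=arm.read_state(); f=arm.grab_frame(camn); cv2.imwrite(f"pics/{tag}.png",f[:,:,::-1]); W=cam(camn,st)
    print(st["position"].round(4),np.abs(st["qvel"]).max().round(3),st["time_s"],st["contact_force"].round(1),round(st["width"],3))
    for k,l,z0 in items:
        for d in arm.boxes_of(camn,l):
            b=np.array(d["box"])*[512,384,512,384]
            g=onz(W,[[b[0]+b[2]/2,b[1]+b[3]/2]],z0+.03)[0][:2]
            x,r=fit(k,[(W,b)],g,z0); print(l,round(d["score"],2),b.round(),x.round(4),r.round(1))
    return st,W,f
E
python3 - <<'E'
from h import *
look("w2",[("can","canister_center",0),("pot","pot_center",0)])
E
```

```text
time_s: 2.5
position: [0.5094, -0.471, 0.2155]
tcp_rot: [[0.002, 1.0, -0.0], [1.0, -0.002, 0.0], [0.0, -0.0, -1.0]]
contact_force: [-0.2, 0.1, -0.2]
width: 1.001
[ 0.5094 -0.471   0.2155] 0.003 2.5 [-0.2  0.1 -0.2] 1.001
canister_center 0.92 [274.  72.  67.  68.] [ 0.5533 -0.4008] [-0.7  0.6  0.5 -0.7]
pot_center 0.93 [171.  81.  50.  41.] [ 0.4423 -0.3973] [ 0.1 -1.8 -0.1  2.7]
pot_center 0.8 [236. 166.  37.  47.] [ 0.5022 -0.493 ] [-2.1 -0.6  2.1  0.6]
pot_center 0.79 [ 45. 149.  61.  44.] [ 0.3012 -0.4705] [-0.2 -1.7  0.2  1.5]
pot_center 0.59 [115. 179.  53.  45.] [ 0.3722 -0.5074] [ 0.1 -1.7 -0.1  1.5]
```

```bash
python3 -m creep '[7,4.4,6,0,0,0,1,7,4.4,9,0,0,0,1,7,4.4,9,0,0,0,1,7,4.4,13,0,0,0,1,7,4.4,15.7,0,0,0,1,7,4.4,15.7,0,0,0,1,7,4.4,15.7,0,0,0,1,7,4.4,15.7,0,0,0,1]'; python3 -m creep '[0,0,0,0,0,0,0.1,0,0,0,0,0,0,-1,0,0,0,0,0,0,-1,0,0,0,0,0,0,-1,0,0,0,0,0,0,-1,0,0,0,0,0,0,-1]'
```

```text
time_s: 3.45
position: [0.5543, -0.4022, 0.0605]
tcp_rot: [[0.002, 1.0, 0.002], [1.0, -0.002, -0.002], [-0.002, 0.002, -1.0]]
contact_force: [0.1, 0.3, 0.8]
width: 1.0
time_s: 4.05
position: [0.5543, -0.4023, 0.0606]
tcp_rot: [[0.002, 1.0, 0.002], [1.0, -0.002, -0.002], [-0.002, 0.002, -1.0]]
contact_force: [-0.4, -0.3, 4.2]
width: 0.62
```

```bash
python3 -m creep '[0,0,-4,0,0,0,-1,0,0,-8,0,0,0,-1,0,0,-13,0,0,0,-1,4,-1.5,-13,0,0,0,-1,8,-3,-13,0,0,0,-1,10,-3.4,-13,0,0,0,-1,10,-3.4,-13,0,0,0,-1,10,-3.4,-13,0,0,0,-1,10,-3.4,-13,0,0,0,-1,10,-3.4,-13,0,0,0,-1]'
python3 - <<'E'
from h import *
look("w3",[])
f=arm.grab_frame("scene"); cv2.imwrite("pics/s3.png",f[100:300,60:330,::-1].repeat(2,0).repeat(2,1))
E
```

```text
time_s: 5.05
position: [0.5204, -0.3028, 0.1902]
tcp_rot: [[0.003, 1.0, 0.002], [1.0, -0.003, -0.002], [-0.002, 0.002, -1.0]]
contact_force: [0.4, -0.1, -3.3]
width: 0.618
[ 0.5204 -0.3028  0.1902] 0.004 5.05 [ 0.4 -0.1 -3.3] 0.618
```

View pics/w3.png

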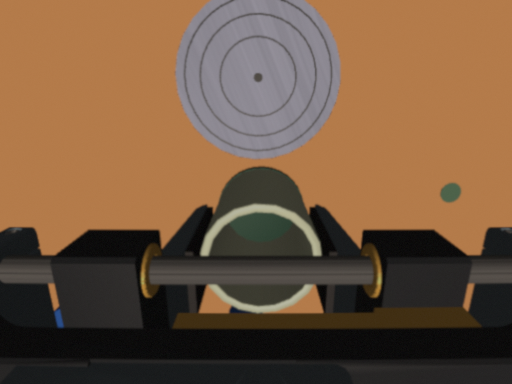

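View pics/s3.png

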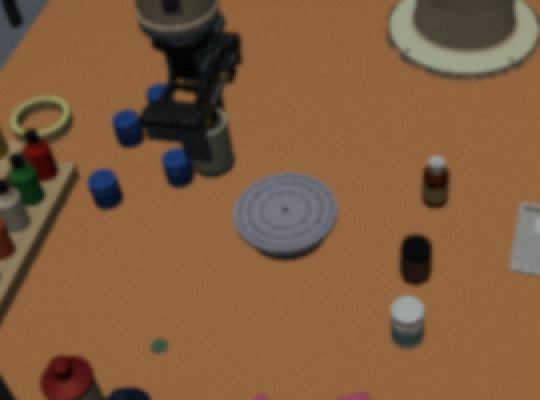

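Run:
```python
from h import *
st=arm.read_state();W=cam("wrist",st)
print(onz(W,[[258,76.5]],.045).round(4))
z=st["position"][2]-.0606+.08
def r(p): return boxof(proj(W,cyl(p[0],p[1],z,[(.029,0)])))-[200.5,204,322.5,312.5]
s=least_squares(r,st["position"][:2]);print(s.x,s.fun)
print(onz(cam("scene"),[[202.5,204.7]],.045),onz(cam("side"),[[287.8,233.1]],.045))
```

```text
[[ 0.5183 -0.2065  0.045 ]]
[ 0.52059871 -0.2988745 ] [-1.24862589 -1.27019288  1.25176073  1.78099903]
[[ 0.51964881 -0.20634636  0.045     ]] [[ 0.51892797 -0.20589778  0.045     ]]
```

```bash
python3 -m creep '[4.5,-0.1,0,0,0,0,-1,9.3,-0.1,0,0,0,0,-1,9.3,-0.1,2,0,0,0,-1,9.3,-0.1,5,0,0,0,-1,9.3,-0.1,7.8,0,0,0,-1,9.3,-0.1,7.8,0,0,0,-1,9.3,-0.1,7.8,0,0,0,-1,9.3,-0.1,7.8,0,0,0,-1]'
python3 - <<'E'
from h import *
look("w4",[])
f=arm.grab_frame("scene"); cv2.imwrite("pics/s4.png",cv2.resize(f[150:250,140:273,::-1],None,fx=5,fy=5,interpolation=2))
f=arm.grab_frame("side"); cv2.imwrite("pics/d4.png",cv2.resize(f[150:280,220:360,::-1],None,fx=4,fy=4,interpolation=2))
E
```

```text
time_s: 5.95
position: [0.5205, -0.2103, 0.1134]
tcp_rot: [[0.003, 1.0, 0.004], [1.0, -0.003, -0.003], [-0.003, 0.004, -1.0]]
contact_force: [-0.1, 0.2, -2.1]
width: 0.618
[ 0.5205 -0.2103  0.1134] 0.007 5.95 [-0.1  0.2 -2.1] 0.618
```

View pics/w4.png

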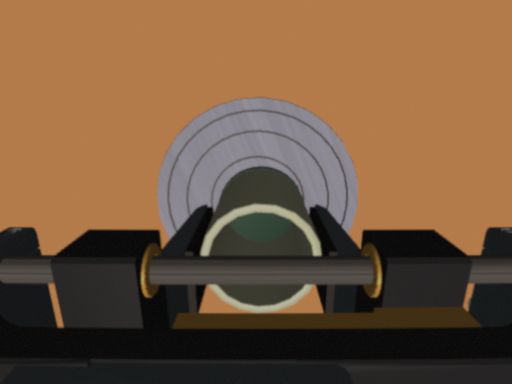

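View pics/s4.png

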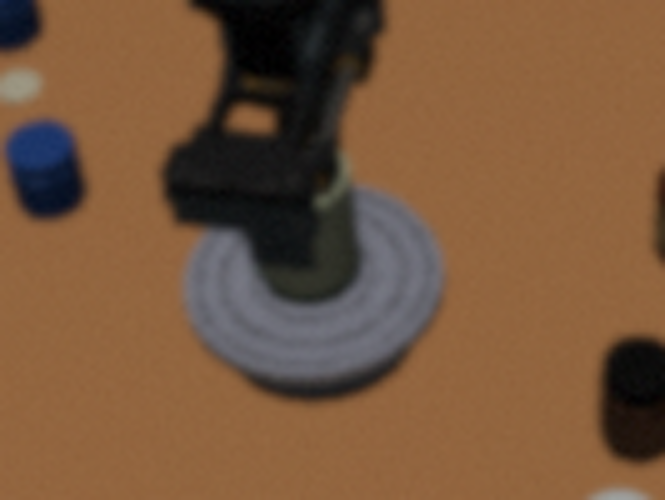

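View pics/d4.png

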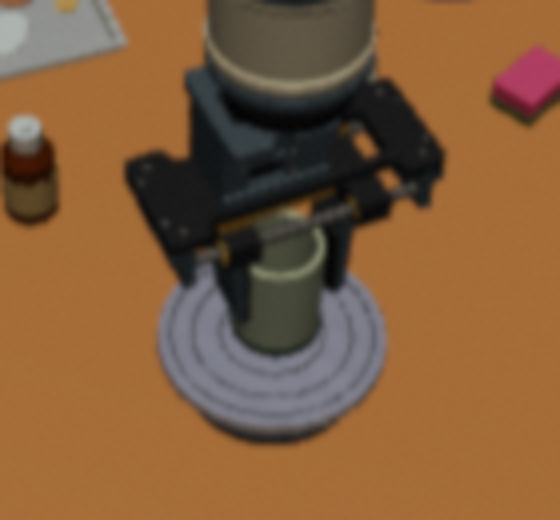

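Run:
```python
from h import *
A=cam("scene");B=cam("side")
def r(p):
    q=boxof(proj(A,cyl(p[0],p[1],.0528,[(.029,0)])));s=boxof(proj(B,cyl(p[0],p[1],.0528,[(.029,0)])))
    return [q[3]-210,q[2]-211.6,s[3]-237.5,s[0]-278.25,s[2]-300.5]
s=least_squares(r,[.52,-.2]);print(s.x,s.fun)
```

```text
[ 0.52317051 -0.2047282 ] [ 1.65075509  1.06261418  1.75376195 -0.22765203 -0.18465667]
```

```bash
python3 -m creep '[0.05,-0.25,0,0,0,0,-1,0.05,-0.25,0.4,0,0,0,-1,0.05,-0.25,0.75,0,0,0,-1,0.05,-0.25,0.85,0,0,0,-1,0.05,-0.25,0.85,0,0,0,-1,0.05,-0.25,0.85,0,0,0,-1]'
```

```text
time_s: 6.7
position: [0.5179, -0.2098, 0.1054]
tcp_rot: [[0.003, 1.0, 0.004], [1.0, -0.003, -0.003], [-0.003, 0.004, -1.0]]
contact_force: [-3.7, 1.0, 17.0]
width: 0.62
```

```bash
python3 -m creep '[0,0,0,0,0,0,0.6,0,0,0,0,0,0,1,0,0,0,0,0,0,1,0,0,0,0,0,0,1,0,0,-4,0,0,0,1,0,0,-8,0,0,0,1,-4,0,-11,0,0,0,1,-8,0,-11,0,0,0,1,-8,0,-11,0,0,0,1,-8,0,-11,0,0,0,1]';  python3 -m creep '[0,0,0,0,0,0,1,0,0,0,0,0,0,1]'
python3 - <<'E'
from h import *
st,W,f=look("w5",[("can","canister_center",.045)])
f=arm.grab_frame("scene"); cv2.imwrite("pics/s5.png",cv2.resize(f[150:250,140:273,::-1],None,fx=5,fy=5,interpolation=2))
E
```

```text
time_s: 7.7
position: [0.5169, -0.2899, 0.2153]
tcp_rot: [[0.004, 1.0, 0.004], [1.0, -0.004, -0.003], [-0.003, 0.004, -1.0]]
contact_force: [0.3, -0.8, 0.0]
width: 0.998
time_s: 7.9
position: [0.5168, -0.289, 0.2149]
tcp_rot: [[0.003, 1.0, 0.003], [1.0, -0.003, -0.002], [-0.002, 0.003, -1.0]]
contact_force: [-0.1, -0.7, -0.4]
width: 1.0
[ 0.5168 -0.289   0.2149] 0.005 7.9 [-0.1 -0.7 -0.4] 1.0
canister_center 0.96 [225.  50.  77.  81.] [ 0.5191 -0.207 ] [-0.7 -0.5  0.7  0.6]
```

View pics/w5.png

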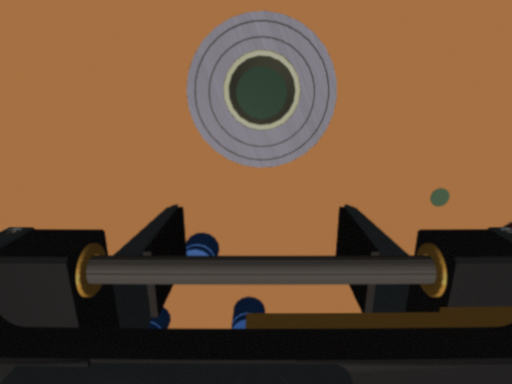

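View pics/s5.png

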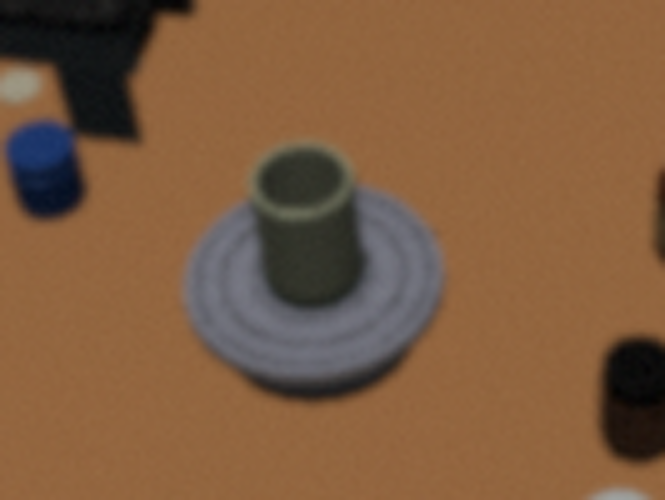

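```bash
python3 -m creep '[45,-1.7,-10,0,0,0,1,45,-1.7,-10,0,0,0,1,45,-1.7,-10,0,0,0,1,45,-1.7,-10,0,0,0,1,45,-1.7,-10,0,0,0,1,45,-1.7,-10,0,0,0,1,45,-1.7,-10,0,0,0,1,45,-1.7,-10,0,0,0,1,45,-1.7,-10,0,0,0,1,45,-1.7,-10,0,0,0,1]';  python3 -m creep '[0,0,0,0,0,0,1,0,0,0,0,0,0,1,0,0,0,0,0,0,1]'
python3 - <<'E'
from h import *
st,W,f=look("w6",[("lid","lid_center",0),("bottle","bottle_center",0),("pot","ypot_center",0),("jar","bjar_center",0),("jar","jar_center",0)])
print(st["tcp_rot"])
E
```

```text
time_s: 9.05
position: [0.5007, 0.1655, 0.3152]
tcp_rot: [[-0.0, 1.0, 0.005], [1.0, 0.0, -0.001], [-0.001, 0.005, -1.0]]
contact_force: [-0.2, -0.7, 0.5]
width: 0.998
time_s: 9.35
position: [0.5006, 0.1643, 0.3148]
tcp_rot: [[0.001, 1.0, 0.004], [1.0, -0.001, -0.001], [-0.001, 0.004, -1.0]]
contact_force: [0.6, -0.4, 0.4]
width: 1.004
[0.5006 0.1643 0.3148] 0.008 9.35 [ 0.6 -0.4  0.4] 1.004
bottle_center 0.8 [200. 240.  27.  15.] [0.4321 0.0435] [ -1.6 -26.4   3.    2.3]
bjar_center 0.86 [292. 244.  20.  47.] [ 0.5577 -0.0121] [-10.8   0.5   1.9  -0.5]
[[ 5.79339099e-04  9.99990059e-01  4.42108529e-03]
 [ 9.99998755e-01 -5.72842273e-04 -1.47063426e-03]
 [-1.46808706e-03  4.42193178e-03 -9.99989146e-01]]
```

View pics/w6.png

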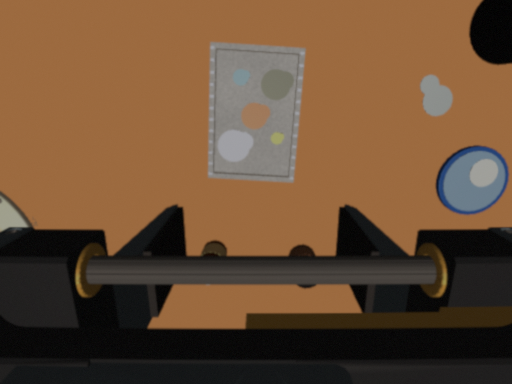

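Run:
```python
from h import *
st=arm.read_state();W=cam("wrist",st)
def fitq(name,C,roi):
    im=cv2.imread(name); hsv=cv2.cvtColor(im,cv2.COLOR_BGR2HSV); m=np.zeros(im.shape[:2],np.uint8)
    x0,y0,x1,y1=roi; m[y0:y1,x0:x1]=(hsv[y0:y1,x0:x1,1]<95)*255
    m=cv2.morphologyEx(m,cv2.MORPH_CLOSE,np.ones((15,15)))
    cs=max(cv2.findContours(m,cv2.RETR_EXTERNAL,cv2.CHAIN_APPROX_NONE)[0],key=cv2.contourArea)
    P=onz(C,cs[:,0].astype(float),.01)[:,:2]
    (c,(w,h),a)=cv2.minAreaRect((P*1000).astype(np.float32)); print(name,np.array(c).round(1),round(w,1),round(h,1),round(a,2))
    hull=cv2.convexHull((P*1000).astype(np.float32)); print(cv2.approxPolyDP(hull,8,True)[:,0].round(1).tolist())
fitq("pics/w6.png",W,(190,25,325,198))
fitq("pics/scene0.png",cam("scene"),(305,190,395,255))
fitq("pics/side0.png",cam("side"),(185,115,262,180))
print(onz(W,[[211,43],[305,47],[294,182],[208,178]],.01).round(4))
```

```text
pics/w6.png [492.3 218.2] 190.5 130.8 86.45
[[433.70001220703125, 316.1000061035156], [422.6000061035156, 127.9000015258789], [549.9000244140625, 119.80000305175781], [562.5999755859375, 308.6000061035156]]
pics/scene0.png [492.6 217.3] 192.1 135.0 86.47
[[423.6000061035156, 127.80000305175781], [553.2999877929688, 121.5], [563.7999877929688, 306.0], [435.0, 315.8999938964844]]
pics/side0.png [491.2 196.6] 242.5 131.4 86.79
[[546.5, 314.8999938964844], [435.5, 319.3999938964844], [422.70001220703125, 134.39999389648438], [442.79998779296875, 83.19999694824219], [456.5, 77.0999984741211], [551.2999877929688, 125.69999694824219], [562.9000244140625, 301.79998779296875]]
[[0.4351 0.3149 0.01  ]
 [0.5626 0.3099 0.01  ]
 [0.5529 0.1198 0.01  ]
 [0.4225 0.1263 0.01  ]]
```

```bash
python3 -m creep '[17,6.4,9,0,0,0,1,17,6.4,9,0,0,0,1,17,6.4,9,0,0,0,1,17,6.4,9,0,0,0,1,17,6.4,9,0,0,0,1,17,6.4,9,0,0,0,1,17,6.4,9,0,0,0,1,17,6.4,9,0,0,0,1]';  python3 - <<'E'
from h import *
st,W,f=look("w7",[("lid","lid_center",0),("pot","ypot_center",0)])
E
```

```text
time_s: 10.45
position: [0.5655, 0.3337, 0.2264]
tcp_rot: [[0.002, 1.0, 0.006], [1.0, -0.002, -0.001], [-0.001, 0.006, -1.0]]
contact_force: [-0.0, -1.3, 0.9]
width: 0.997
[0.5655 0.3337 0.2264] 0.001 10.45 [-0.  -1.3  0.9] 0.997
lid_center 0.92 [224.  71.  54.  59.] [0.5557 0.408 ] [-0.8  1.   0.8 -1.2]
ypot_center 0.56 [132.  80.  52.  42.] [0.456  0.4083] [-0.5 -1.   0.5  1.2]
```

View pics/w7.png

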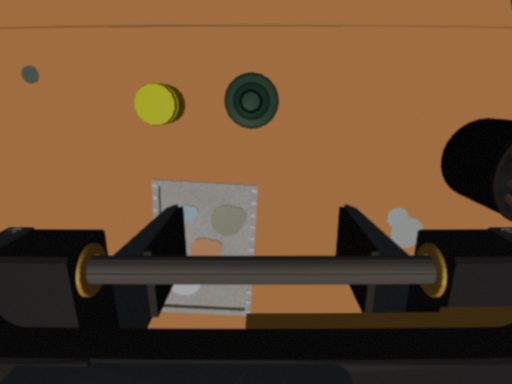

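Run:
```python
from h import *
st=arm.read_state();W=cam("wrist",st)
im=cv2.imread("pics/w7.png")[60:140,210:290]; cv2.imwrite("pics/w7z.png",cv2.resize(im,None,fx=7,fy=7,interpolation=2))
print(onz(W,[[251,101]],.052),onz(W,[[251,101]],.012))
print(boxof(proj(W,cyl(.5557,.408,.052,[(.0125,0)]))),boxof(proj(W,cyl(.5557,.408,.016,[(.031,0)]))))
```

```text
[[0.55684899 0.40879165 0.052     ]] [[0.55587674 0.40857412 0.012     ]]
[237.46307844  88.8679334  262.26831008 114.49933675] [223.08516583  72.29555208 278.4186003  129.50682514]
```

View pics/w7z.png

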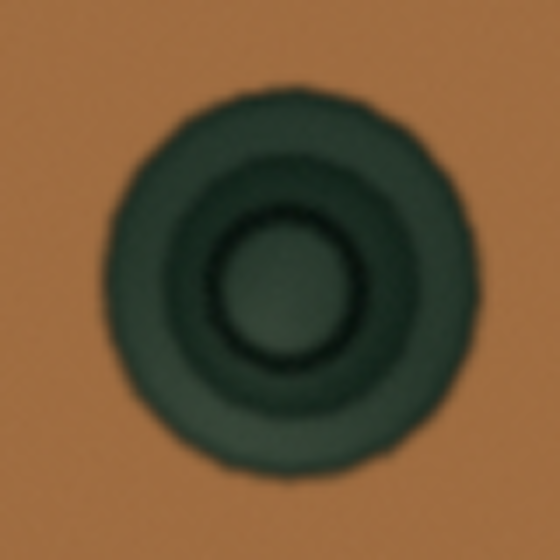

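```bash
python3 -m creep '[5,-1,0,0.006,0,0,0.3,7.5,-1,5,0.006,0,0,0.3,7.5,-1,9,0.006,0,0,0.3,7.5,-1,12,0.006,0,0,0.3,7.5,-1,12,0.006,0,0,0.3,7.5,-1,14.5,0.006,0,0,0.3,7.5,-1,16.9,0.006,0,0,0.3,7.5,-1,16.9,0.006,0,0,0.3,7.5,-1,16.9,0.006,0,0,0.3]'
python3 - <<'E'
from h import *
f=arm.grab_frame("wrist"); cv2.imwrite("pics/w8.png",f[:,:,::-1])
f=arm.grab_frame("side"); cv2.imwrite("pics/d8.png",cv2.resize(f[50:150,170:310,::-1],None,fx=4,fy=4,interpolation=2))
E
```

```text
time_s: 11.5
position: [0.5575, 0.4091, 0.059]
tcp_rot: [[0.002, 1.0, 0.001], [1.0, -0.002, 0.0], [0.0, 0.001, -1.0]]
contact_force: [0.0, 0.2, 0.6]
width: 0.65
```

View pics/w8.png

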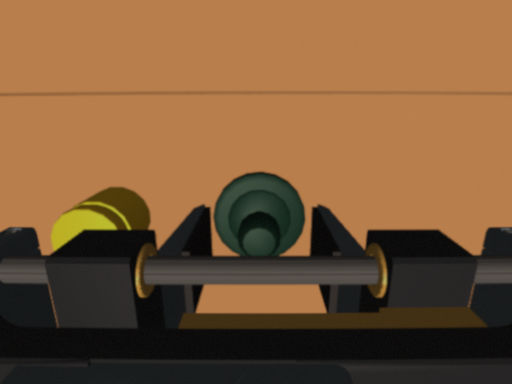

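View pics/d8.png

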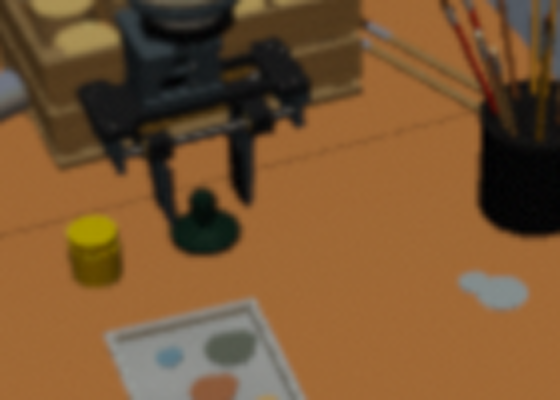

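```bash
python3 - <<'E'
from h import *
st=arm.read_state();W=cam("wrist",st); print(st["position"],onz(W,[[259,237]],.052))
p=st["position"];print(boxof(proj(W,cyl(p[0],p[1],.052,[(.0125,0)]))),boxof(proj(W,cyl(p[0],p[1],.012,[(.031,0)]))))
E
python3 -m creep '[0,0,0.2,0,0,0,0.3,0,0,0.2,0,0,0,0.3,0,0,0.2,0,0,0,-1,0,0,0.2,0,0,0,-1,0,0,0.2,0,0,0,-1,0,0,0.2,0,0,0,-1,0,0,0.2,0,0,0,-1]'
```

```text
[0.55775037 0.40939405 0.05940627] [[0.5568024  0.41309558 0.052     ]]
[238.09607867 222.07454994 283.37094664 263.36127665] [214.77151424 172.00439051 306.35425714 257.84531001]
time_s: 12.3
position: [0.5577, 0.4094, 0.0573]
tcp_rot: [[0.002, 1.0, 0.002], [1.0, -0.002, 0.001], [0.001, 0.002, -1.0]]
contact_force: [0.1, -0.9, -0.8]
width: 0.257
```

```bash
python3 -m creep '[0,0,-4,0,0,0,-1,0,0,-9,0,0,0,-1,0,0,-14,0,0,0,-1,-4,-0.2,-17,0,0,0,-1,-8,-0.5,-17,0,0,0,-1,-12,-1,-17,0,0,0,-1,-16,-1.2,-17,0,0,0,-1,-20,-1.4,-17,0,0,0,-1,-20,-1.4,-17,0,0,0,-1,-20,-1.4,-17,0,0,0,-1]'
python3 - <<'E'
from h import *
f=arm.grab_frame("wrist"); cv2.imwrite("pics/w9.png",f[:,:,::-1])
E
```

```text
time_s: 13.3
position: [0.543, 0.2086, 0.2273]
tcp_rot: [[0.003, 1.0, 0.002], [1.0, -0.003, 0.001], [0.001, 0.002, -1.0]]
contact_force: [-0.0, 0.8, 0.2]
width: 0.263
```

View pics/w9.png

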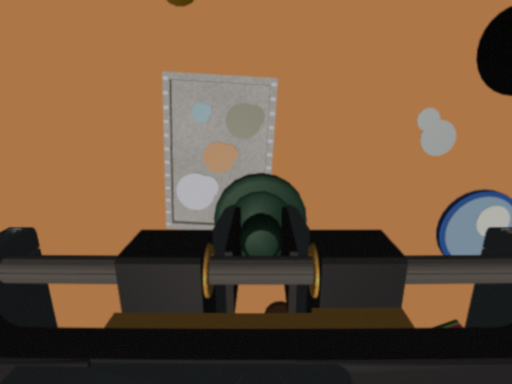

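```bash
python3 -m creep '[-41.5,-2.3,0,0,0,0,-1,-41.5,-2.3,0,0,0,0,-1,-41.5,-2.3,0,0,0,0,-1,-41.5,-2.3,0,0,0,0,-1,-41.5,-2.3,0,0,0,0,-1,-41.5,-2.3,0,0,0,0,-1,-41.5,-2.3,0,0,0,0,-1,-41.5,-2.3,0,0,0,0,-1,-41.5,-2.3,0,0,0,0,-1,-41.5,-2.3,0,0,0,0,-1]'; python3 -m creep '[0,0,1,0,0,0,-1,0,0,1,0,0,0,-1,0,0,1,0,0,0,-1]'
python3 - <<'E'
from h import *
f=arm.grab_frame("wrist"); cv2.imwrite("pics/w10.png",f[:,:,::-1])
f=arm.grab_frame("side"); cv2.imwrite("pics/d10.png",cv2.resize(f[130:280,210:370,::-1],None,fx=4,fy=4,interpolation=2))
f=arm.grab_frame("scene"); cv2.imwrite("pics/s10.png",cv2.resize(f[130:250,130:273,::-1],None,fx=5,fy=5,interpolation=2))
E
```

```text
time_s: 14.35
position: [0.5197, -0.207, 0.2264]
tcp_rot: [[0.004, 1.0, 0.003], [1.0, -0.004, 0.001], [0.001, 0.003, -1.0]]
contact_force: [-0.5, -0.2, -1.8]
width: 0.261
time_s: 14.65
position: [0.5197, -0.2055, 0.216]
tcp_rot: [[0.002, 1.0, 0.002], [1.0, -0.002, 0.002], [0.002, 0.002, -1.0]]
contact_force: [-0.4, 0.6, -0.2]
width: 0.259
```

View pics/w10.png

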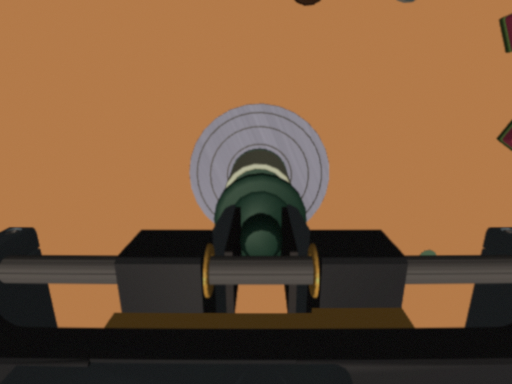

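View pics/d10.png

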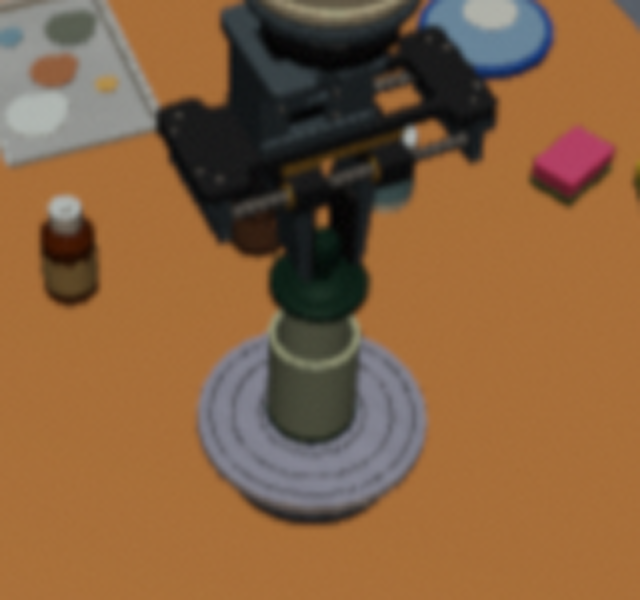

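View pics/s10.png

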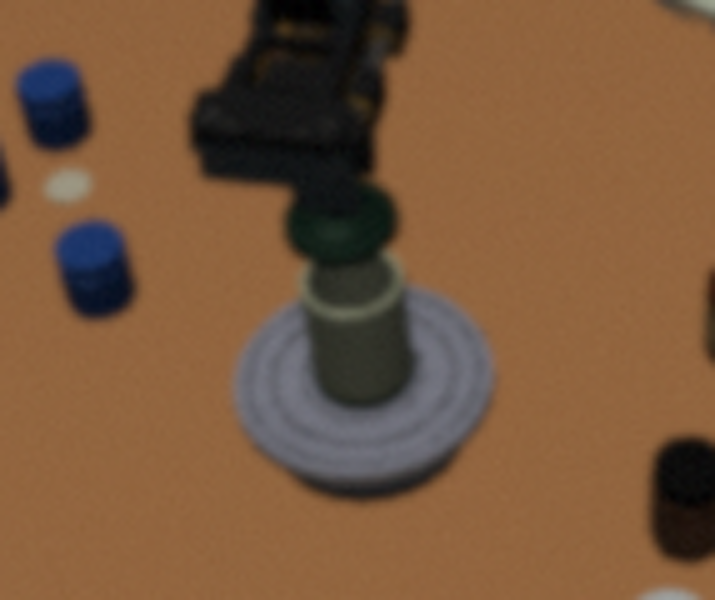

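Run:
```python
from h import *
A=cam("scene");B=cam("side");z=arm.read_state()["position"][2]-.0573
def box(C,p,z,r): return boxof(proj(C,cyl(p[0],p[1],z,[(r,0)])))
# obs: side lid l/r/bottom ; rim l/r
sl=np.array([270,368,322])/4+[210,210,130]; sc=np.array([269,361,366])/4+[210,210,130]
al=np.array([288,397,267])/5+[130,130,130]; ac=np.array([302,406,320])/5+[130,130,130]
def res(zz,r,s,a,zb=None):
    def f(p):
        q=box(B,p,zz,r);w=box(A,p,zz,r); return np.r_[q[[0,2,3]]-s,w[[0,2,3]]-a]
    o=least_squares(f,[.52,-.2]);print(o.x.round(4),o.fun.round(1))
res(z+.010,.031,sl,al); res(.125,.029,sc,ac)
```

```text
[ 0.5212 -0.2048] [-0.4  0.6 -0.3 -0.8  0.7 -0.5]
[ 0.5205 -0.2034] [-0.1  0.2 -0.3 -0.3  0.1 -0.4]
```

```bash
python3 -m creep '[0.05,-0.05,2,0,0,0,-1,0.05,-0.05,3,0,0,0,-1,0.05,-0.05,3.5,0,0,0,-1,0.05,-0.05,3.9,0,0,0,-1,0.05,-0.05,4.1,0,0,0,-1,0.05,-0.05,4.25,0,0,0,-1,0.05,-0.05,4.25,0,0,0,-1]'
```

```text
time_s: 15.5
position: [0.5197, -0.2059, 0.1744]
tcp_rot: [[0.003, 1.0, 0.003], [1.0, -0.003, 0.001], [0.001, 0.003, -1.0]]
contact_force: [0.0, -0.2, -0.3]
width: 0.26
```

```bash
python3 -m creep '[0,0,0.1,0,0,0,-1,0,0,0.2,0,0,0,-1,0,0,0.2,0,0,0,-1]'
```

```text
time_s: 15.8
position: [0.5204, -0.2063, 0.174]
tcp_rot: [[0.003, 1.0, 0.006], [1.0, -0.003, -0.001], [-0.001, 0.006, -1.0]]
contact_force: [-3.4, 1.3, 20.3]
width: 0.26
```

```bash
python3 -m creep '[0,0,0,0,0,0,0,0,0,0,0,0,0,0.3,0,0,0,0,0,0,0.3,0,0,-4,0,0,0,0.5,0,0,-7,0,0,0,1,-5,-1,-9,0,0,0,1,-10,-3,-9,0,0,0,1,-15,-6,-6,0,0,0,1,-20,-8,-4,0,0,0,1,-25,-8,-4,0,0,0,1]'; python3 -m creep '[0,0,0,0.003,0,0,1,0,0,0,0.003,0,0,1,0,0,0,0.003,0,0,1]'
python3 - <<'E'
from h import *
st,W,f=look("w11",[("pot","pot_center",0)])
f=arm.grab_frame("side"); cv2.imwrite("pics/d11.png",cv2.resize(f[130:280,210:370,::-1],None,fx=4,fy=4,interpolation=2))
f=arm.grab_frame("scene"); cv2.imwrite("pics/s11.png",cv2.resize(f[130:250,130:273,::-1],None,fx=5,fy=5,interpolation=2))
E
```

```text
time_s: 16.8
position: [0.4413, -0.4298, 0.2159]
tcp_rot: [[0.003, 1.0, 0.004], [1.0, -0.003, 0.002], [0.002, 0.004, -1.0]]
contact_force: [0.3, -0.9, -0.1]
width: 1.001
time_s: 17.1
position: [0.4414, -0.4291, 0.2158]
tcp_rot: [[0.003, 1.0, 0.0], [1.0, -0.003, 0.002], [0.002, 0.0, -1.0]]
contact_force: [0.4, 0.6, 0.3]
width: 0.999
[ 0.4414 -0.4291  0.2158] 0.014 17.1 [0.4 0.6 0.3] 0.999
pot_center 0.71 [241. 119.  41.  46.] [ 0.4418 -0.3967] [-1.   0.4  1.  -0.4]
pot_center 0.6 [115. 184.  51.  46.] [ 0.3021 -0.4718] [-0.7 -1.6  0.8  1.5]
pot_center 0.57 [291. 197.  41.  48.] [ 0.4991 -0.4908] [-1.3 -0.4  1.   0.4]
```

View pics/w11.png

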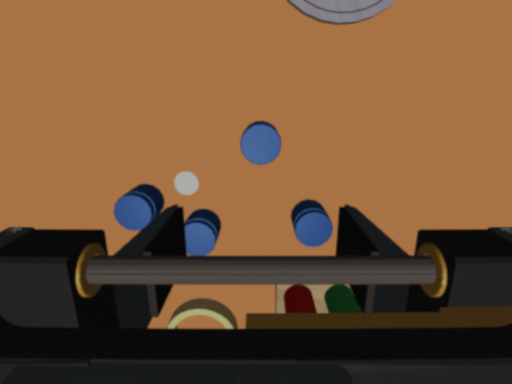

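View pics/d11.png

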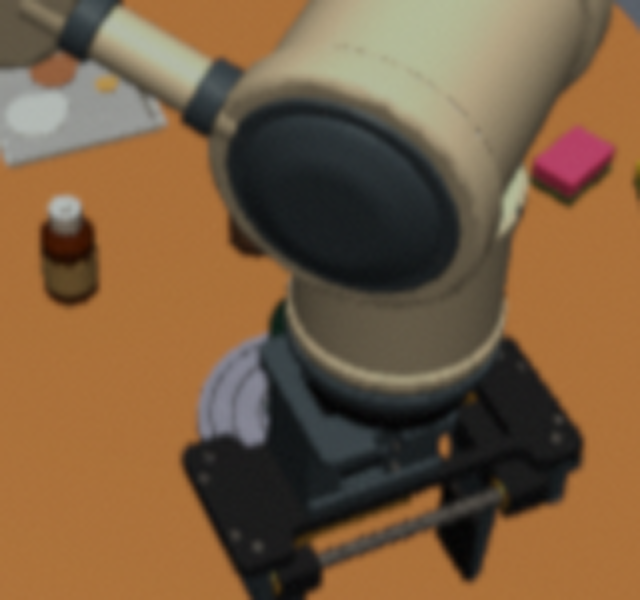

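View pics/s11.png

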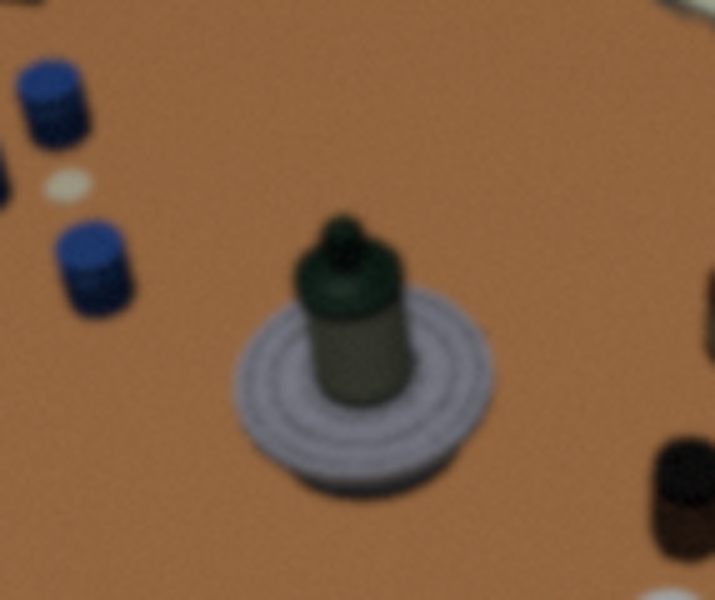

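```bash
python3 -m creep '[3.2,0,4,0,0,0,1,3.2,0,8,0,0,0,1,3.2,0,12,0,0,0,1,3.2,0,16,0,0,0,1,3.2,0,18,0,0,0,1,3.2,0,18,0,0,0,1,3.2,0,18,0,0,0,1]'; python3 -m creep '[0,0,0,0,0,0,-1,0,0,0,0,0,0,-1,0,0,0,0,0,0,-1,0,0,0,0,0,0,-1,0,0,0,0,0,0,-1,0,0,0,0,0,0,-1]'
```

```text
time_s: 18.0
position: [0.4425, -0.3966, 0.0371]
tcp_rot: [[0.001, 1.0, 0.001], [1.0, -0.001, 0.001], [0.001, 0.001, -1.0]]
contact_force: [1.2, -0.3, 0.2]
width: 1.0
time_s: 18.6
position: [0.4424, -0.3966, 0.0371]
tcp_rot: [[0.001, 1.0, 0.001], [1.0, -0.001, 0.001], [0.001, 0.001, -1.0]]
contact_force: [-0.1, -0.2, 0.6]
width: 0.506
```

```bash
python3 -m creep '[0,0,-5,0,0,0,-1,0,0,-10,0,0,0,-1,0,0,-15,0,0,0,-1,0,0,-20,0,0,0,-1,4,1,-21,0,0,0,-1,30,8,-21,0,0,0,-1,30,8,-21,0,0,0,-1,30,8,-21,0,0,0,-1,30,8,-21,0,0,0,-1,30,8,-21,0,0,0,-1]'
```

```text
time_s: 19.6
position: [0.5176, -0.1136, 0.2476]
tcp_rot: [[0.002, 1.0, 0.001], [1.0, -0.002, 0.001], [0.001, 0.001, -1.0]]
contact_force: [1.0, 0.3, -1.2]
width: 0.474
```

```bash
python3 -m creep '[32.5,8.6,0,0,0,0,-1,32.5,8.6,0,0,0,0,-1,32.5,8.6,0,0,0,0,-1,32.5,8.6,0,0,0,0,-1,32.5,8.6,0,0,0,0,-1,32.5,8.6,0,0,0,0,-1,32.5,8.6,0,0,0,0,-1,32.5,8.6,5,0,0,0,-1,32.5,8.6,10,0,0,0,-1,32.5,8.6,13,0,0,0,-1]'; python3 -m creep '[0,0,0,0,0,0,-1,0,0,0,0,0,0,-1]'
python3 - <<'E'
from h import *
look("w12",[])
E
```

```text
time_s: 20.6
position: [0.6024, 0.2114, 0.1145]
tcp_rot: [[0.001, 1.0, -0.003], [1.0, -0.001, 0.0], [0.0, -0.003, -1.0]]
contact_force: [-0.5, -1.1, -1.3]
width: 0.47
time_s: 20.8
position: [0.6021, 0.2114, 0.1146]
tcp_rot: [[0.001, 1.0, -0.004], [1.0, -0.001, -0.0], [-0.0, -0.004, -1.0]]
contact_force: [0.2, -0.6, -0.5]
width: 0.473
[0.6021 0.2114 0.1146] 0.038 20.8 [ 0.2 -0.6 -0.5] 0.473
```

View pics/w12.png

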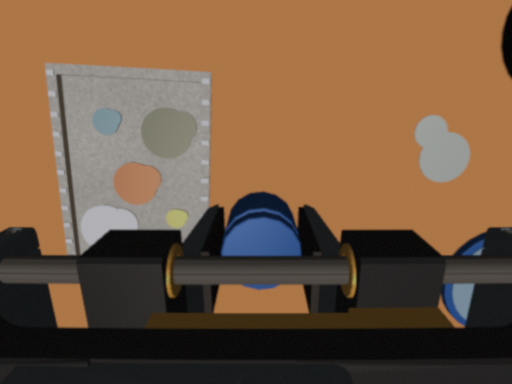

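Run:
```python
from h import *
st=arm.read_state();W=cam("wrist",st);p=st["position"];R=st["tcp_rot"]
for d in (0,.002,.004):
    zb=p[2]-.0371
    print(d,boxof(proj(W,cyl(p[0],p[1]+d,zb,[(.022,.046)]))).round(1),boxof(proj(W,cyl(p[0],p[1]+d,zb,[(.022,.0)]))).round(1))
print(onz(W,[[211,73]],.01))
```

```text
0 [216.9 216.7 304.6 295.5] [226.7 189.8 295.  253.3]
0.002 [216.7 212.8 304.8 292.2] [226.6 186.7 295.1 250.6]
0.004 [216.6 208.8 304.9 288.9] [226.5 183.6 295.1 247.8]
[[0.564324   0.30792053 0.01      ]]
```

```bash
python3 -m creep '[0,0.2,3,-0.003,0,0,-1,0,0.2,6,-0.003,0,0,-1,-0.05,0.2,7.2,-0.003,0,0,-1,-0.05,0.2,7.6,-0.003,0,0,-1,-0.05,0.2,7.7,-0.003,0,0,-1,-0.05,0.2,7.8,-0.003,0,0,-1,-0.05,0.2,7.8,-0.003,0,0,-1]'
```

```text
time_s: 21.55
position: [0.6052, 0.2112, 0.0415]
tcp_rot: [[0.001, 1.0, 0.003], [1.0, -0.001, 0.001], [0.001, 0.003, -1.0]]
contact_force: [-13.9, -3.7, 27.9]
width: 0.473
```

```bash
python3 -m creep '[0,0,-0.2,0,0,0,-1,0,0,-0.2,0,0,0,-1]'
python3 - <<'E'
from h import *
look("w13",[])
f=arm.grab_frame("side"); cv2.imwrite("pics/d13.png",cv2.resize(f[70:200,190:350,::-1],None,fx=4,fy=4,interpolation=2))
f=arm.grab_frame("scene"); cv2.imwrite("pics/s13.png",cv2.resize(f[170:290,290:433,::-1],None,fx=5,fy=5,interpolation=2))
E
```

```text
time_s: 21.75
position: [0.6067, 0.2115, 0.046]
tcp_rot: [[0.001, 1.0, 0.007], [1.0, -0.001, 0.002], [0.002, 0.007, -1.0]]
contact_force: [0.4, -0.2, -1.5]
width: 0.475
[0.6067 0.2115 0.046 ] 0.018 21.75 [ 0.4 -0.2 -1.5] 0.475
```

View pics/d13.png

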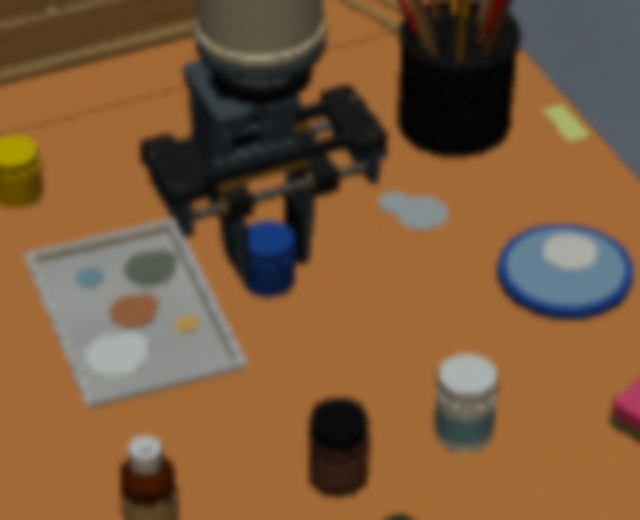

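View pics/s13.png

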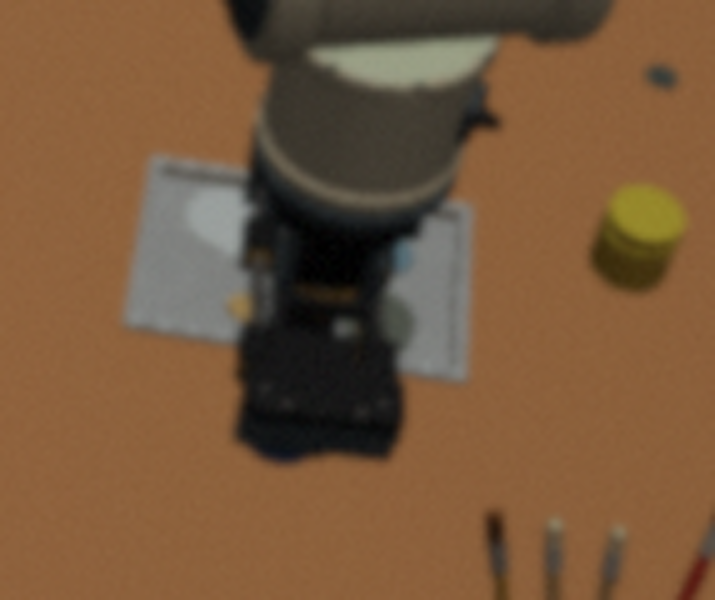

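View pics/w13.png

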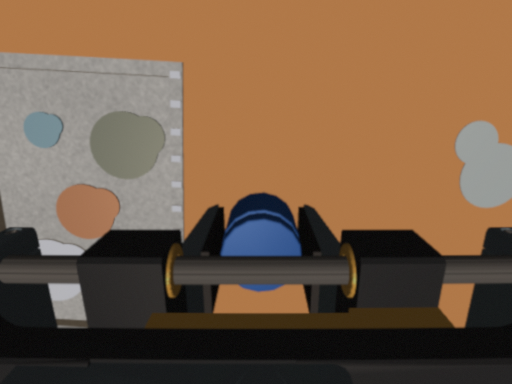

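```bash
python3 -m creep '[-0.05,-0.27,0,0.007,0,0,-1,-0.05,-0.27,0,0.007,0,0,-1,-0.05,-0.27,0.1,0.007,0,0,-1,-0.05,-0.27,0.2,0.007,0,0,-1]';python3 -m creep '[0,0,0.1,0,0,0,-1,0,0,0.1,0,0,0,-1]'
```

```text
time_s: 22.3
position: [0.603, 0.2108, 0.0419]
tcp_rot: [[0.001, 1.0, -0.003], [1.0, -0.001, 0.001], [0.001, -0.003, -1.0]]
contact_force: [0.4, 0.2, -1.3]
width: 0.473
time_s: 22.5
position: [0.6029, 0.2108, 0.0416]
tcp_rot: [[0.001, 1.0, -0.003], [1.0, -0.001, 0.001], [0.001, -0.003, -1.0]]
contact_force: [-3.9, -0.3, 13.4]
width: 0.469
```

```bash
python3 -m creep '[0,0,0,0,0,0,0.1,0,0,0,0,0,0,0.25,0,0,0,0,0,0,0.25,0,0,-4,0,0,0,0.25,0,0,-8,0,0,0,0.5,0,0,-12,0,0,0,1,-5,4,-17,0,0,0,1,-10,8,-17,0,0,0,1,-10,8,-17,0,0,0,1,-10,8,-17,0,0,0,1]';python3 -m creep '[0,0,0,0,0,0,1,0,0,0,0,0,0,1]'
python3 - <<'E'
from h import *
look("w14",[("pot","pot_center",0),("jar","jar_center",0)])
f=arm.grab_frame("side"); cv2.imwrite("pics/d14.png",cv2.resize(f[70:200,190:350,::-1],None,fx=4,fy=4,interpolation=2))
E
```

```text
time_s: 23.5
position: [0.6866, 0.1064, 0.2123]
tcp_rot: [[0.005, 1.0, 0.001], [1.0, -0.005, 0.0], [0.0, 0.001, -1.0]]
contact_force: [-1.0, 0.4, -0.6]
width: 0.998
time_s: 23.7
position: [0.6863, 0.1065, 0.212]
tcp_rot: [[0.005, 1.0, -0.0], [1.0, -0.005, 0.0], [0.0, -0.0, -1.0]]
contact_force: [-0.2, 0.6, 0.2]
width: 1.001
[0.6863 0.1065 0.212 ] 0.015 23.7 [-0.2  0.6  0.2] 1.001
pot_center 0.92 [153.  50.  52.  47.] [0.6039 0.2067] [-1.  -0.4  1.3  0.6]
jar_center 0.98 [235. 239.  33.  58.] [ 0.6758 -0.0098] [-3.5 -0.7  3.4  0.7]
```

View pics/w14.png

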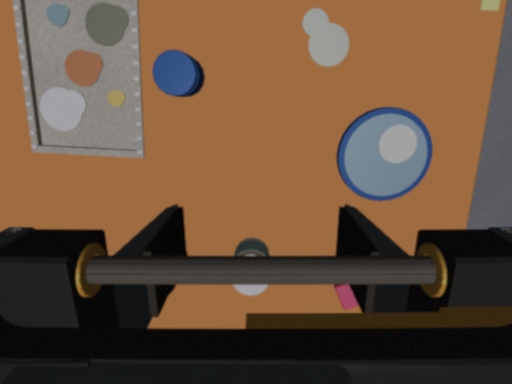

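View pics/d14.png

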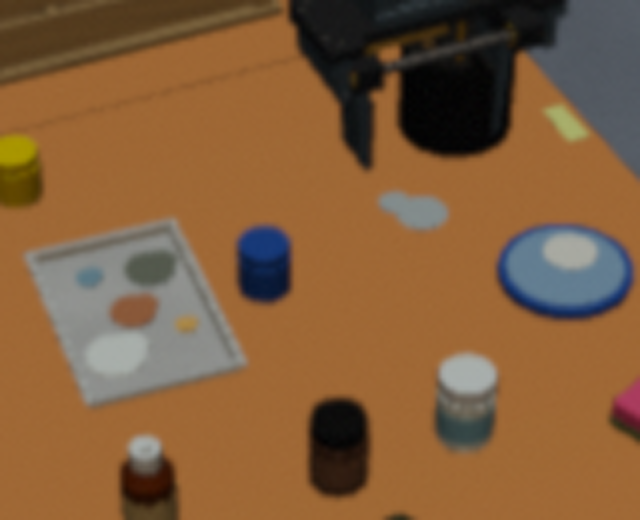

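Run:
```python
from h import *
st=arm.read_state();W=cam("wrist",st)
print(onz(W,[[143,157],[32,151]],.01).round(4))
print(onz(W,[[153+22,72]],.046).round(4))
im=cv2.imread("pics/w14.png")[30:170,10:220]; cv2.imwrite("pics/w14z.png",cv2.resize(im,None,fx=3.8,fy=3.8,interpolation=2))
for d in (.2067,.2087,.2111): print(boxof(proj(W,cyl(.6035,d,0,S["pot"]))).round(1))
```

```text
[[0.5505 0.1205 0.01  ]
 [0.4217 0.1282 0.01  ]]
[[0.604  0.2096 0.046 ]]
[152.   50.7 205.7  98.9]
[151.8  48.4 205.6  97. ]
[151.5  45.7 205.5  94.8]
```

View pics/w14z.png

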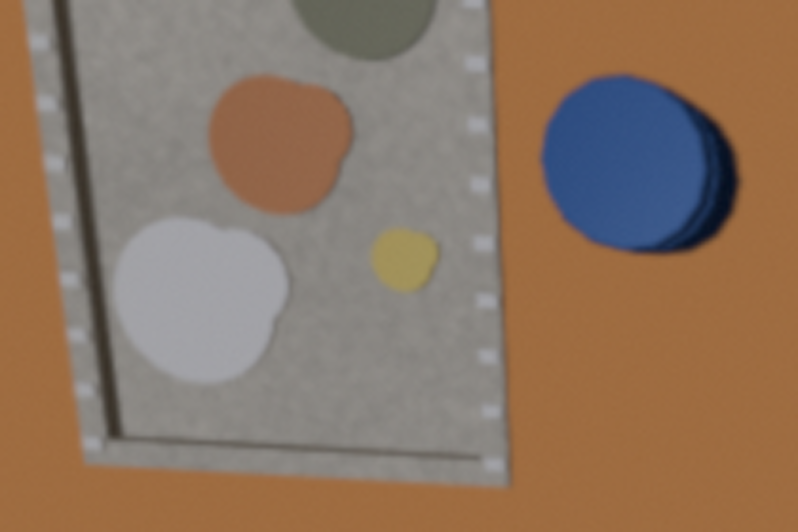

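```bash
python3 -m creep '[-18.5,-1,0,0,0,0,1,-18.5,-1,0,0,0,0,1,-18.5,-1,0,0,0,0,1,-18.5,-1,0,0,0,0,1,-18.5,-1,0,0,0,0,1,-18.5,-1,0,0,0,0,1,-18.5,-1,0,0,0,0,1]'
python3 - <<'E'
from h import *
look("w15",[("jar","bjar_center",0),("jar","jar_center",0),("bottle","bottle_center",0)])
E
```

```text
time_s: 24.6
position: [0.6754, -0.0765, 0.212]
tcp_rot: [[0.002, 1.0, -0.0], [1.0, -0.002, 0.001], [0.001, -0.0, -1.0]]
contact_force: [-0.6, -1.6, -0.0]
width: 1.0
[ 0.6754 -0.0765  0.212 ] 0.01 24.6 [-0.6 -1.6 -0. ] 1.0
bjar_center 0.77 [128.  88.  56.  50.] [ 0.5712 -0.0119] [-1.4  1.   4.  -1. ]
jar_center 0.93 [236.  86.  45.  44.] [ 0.673  -0.0084] [-1.1 -1.5  1.1  2.4]
bottle_center 0.85 [ 1. 82. 59. 41.] [ 0.4586 -0.0024] [-1.3 -0.6 27.4  0.8]
```

View pics/w15.png

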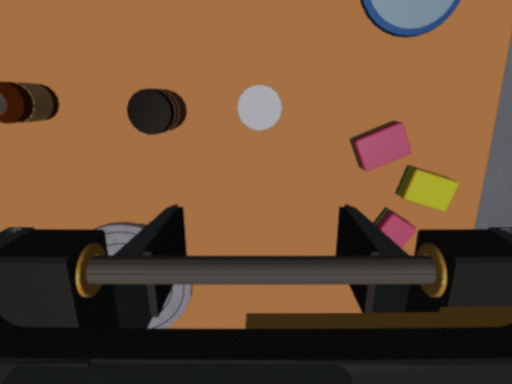

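```bash
python3 - <<'E'
from h import *
print(onz(cam("wrist",arm.read_state()),[[260,107.5]],.062))
E
python3 -m creep '[4,-0.2,2,0,0,0,0.6,6.8,-0.2,4,0,0,0,0.6,6.8,-0.2,8,0,0,0,0.6,6.8,-0.2,11,0,0,0,0.6,6.8,-0.2,14,0,0,0,0.6,6.8,-0.2,17.2,0,0,0,0.6,6.8,-0.2,17.2,0,0,0,0.6,6.8,-0.2,17.2,0,0,0,0.6]'; python3 -m creep '[0,0,0,0,0,0,0.2,0,0,0,0,0,0,-1,0,0,0,0,0,0,-1,0,0,0,0,0,0,-1,0,0,0,0,0,0,-1,0,0,0,0,0,0,-1]'
```

```text
[[ 0.67491583 -0.00740738  0.062     ]]
time_s: 25.6
position: [0.6737, -0.0081, 0.0405]
tcp_rot: [[0.001, 1.0, -0.001], [1.0, -0.001, 0.001], [0.001, -0.001, -1.0]]
contact_force: [0.0, 0.2, 0.5]
width: 0.801
time_s: 26.2
position: [0.674, -0.0081, 0.0413]
tcp_rot: [[0.002, 1.0, 0.0], [1.0, -0.002, 0.001], [0.001, 0.0, -1.0]]
contact_force: [-0.9, -0.1, 8.1]
width: 0.475
```

```bash
python3 -m creep '[0,0,-5,0,0,0,-1,0,0,-10,0,0,0,-1,2,0,-14,0,0,0,-1,28.6,-6.6,-14,0,0,0,-1,28.6,-6.6,-14,0,0,0,-1,28.6,-6.6,-14,0,0,0,-1,28.6,-6.6,-14,0,0,0,-1,28.6,-6.6,-14,0,0,0,-1,28.6,-6.6,-14,0,0,0,-1,28.6,-6.6,-12,0,0,0,-1]';python3 -m creep '[0,0,1,0,0,0,-1,0,0,1,0,0,0,-1,0,0,1,0,0,0,-1]';  python3 - <<'E'
from h import *
look("w16",[])
f=arm.grab_frame("side"); cv2.imwrite("pics/d16.png",cv2.resize(f[70:200,190:350,::-1],None,fx=4,fy=4,interpolation=2))
E
```

```text
time_s: 27.2
position: [0.6085, 0.282, 0.1636]
tcp_rot: [[-0.002, 1.0, 0.005], [1.0, 0.002, 0.003], [0.003, 0.005, -1.0]]
contact_force: [0.6, -0.8, -1.6]
width: 0.48
time_s: 27.5
position: [0.6088, 0.2816, 0.1539]
tcp_rot: [[-0.001, 1.0, 0.004], [1.0, 0.001, 0.003], [0.003, 0.004, -1.0]]
contact_force: [-0.2, 0.1, -0.4]
width: 0.475
[0.6088 0.2816 0.1539] 0.009 27.5 [-0.2  0.1 -0.4] 0.475
```

View pics/w16.png

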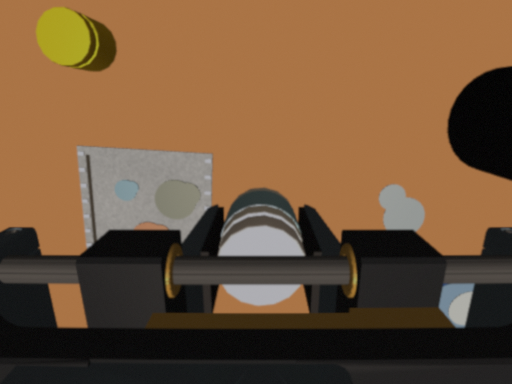

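View pics/d16.png

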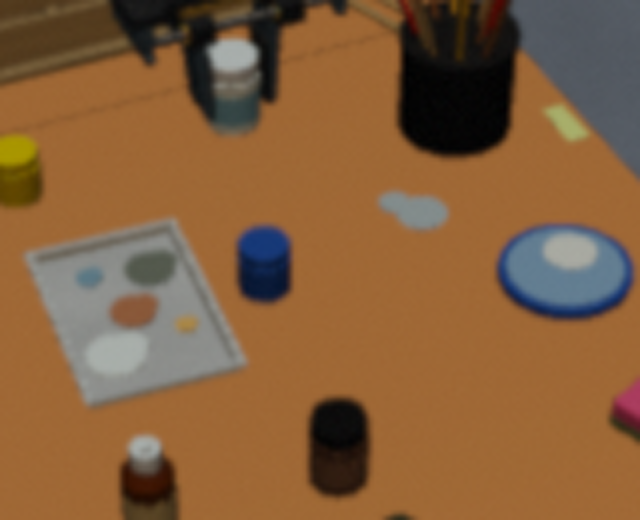

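```bash
python3 -m creep '[-0.33,-0.1,4,0.004,-0.003,0,-1,-0.33,-0.1,8,0.004,-0.003,0,-1,-0.33,-0.1,9.5,0.004,-0.003,0,-1,-0.33,-0.1,10.2,0.004,-0.003,0,-1,-0.33,-0.1,10.5,0.004,-0.003,0,-1,-0.33,-0.1,10.7,0.004,-0.003,0,-1]'
```

```text
time_s: 28.2
position: [0.6097, 0.2789, 0.0487]
tcp_rot: [[-0.001, 1.0, 0.003], [1.0, 0.001, 0.001], [0.001, 0.003, -1.0]]
contact_force: [0.2, 0.3, 0.3]
width: 0.478
```

```bash
python3 -m creep '[-0.05,-0.15,0.3,0.002,0,0,-1,-0.05,-0.15,0.4,0.002,0,0,-1,-0.05,-0.15,0.5,0.002,0,0,-1]';python3 -m creep '[0,0,0.15,0,0,0,-1,0,0,0.15,0,0,0,-1]'
```

```text
time_s: 28.5
position: [0.6084, 0.2785, 0.0443]
tcp_rot: [[-0.001, 1.0, 0.002], [1.0, 0.001, 0.001], [0.001, 0.002, -1.0]]
contact_force: [0.2, 0.7, -1.1]
width: 0.477
time_s: 28.7
position: [0.6085, 0.2785, 0.0428]
tcp_rot: [[-0.001, 1.0, 0.002], [1.0, 0.001, 0.001], [0.001, 0.002, -1.0]]
contact_force: [0.0, -0.0, -0.7]
width: 0.475
```

```bash
python3 -m creep '[0,0,0.15,0,0,0,-1,0,0,0.2,0,0,0,-1]'
```

```text
time_s: 28.9
position: [0.6087, 0.2786, 0.0413]
tcp_rot: [[-0.001, 1.0, 0.003], [1.0, 0.001, 0.001], [0.001, 0.003, -1.0]]
contact_force: [-3.9, 0.0, 14.1]
width: 0.476
```

```bash
python3 -m creep '[0,0,0,0,0,0,0.1,0,0,0,0,0,0,0.25,0,0,0,0,0,0,0.25,0,0,-4,0,0,0,0.25,0,0,-8,0,0,0,0.5,0,0,-12,0,0,0,1,-5,-1,-17,0,0,0,1,-10,-3,-20,0,0,0,1,-14,-3,-23,0,0,0,1,-14,-3,-23,0,0,0,1]';python3 -m creep '[0,0,0,0,0,0,1,0,0,0,0,0,0,1]'
python3 - <<'E'
from h import *
look("w17",[("pot","pot_center",0),("jar","jar_center",0)])
f=arm.grab_frame("side"); cv2.imwrite("pics/d17.png",cv2.resize(f[70:200,190:350,::-1],None,fx=4,fy=4,interpolation=2))
E
```

```text
time_s: 29.9
position: [0.5779, 0.1361, 0.2732]
tcp_rot: [[-0.0, 1.0, 0.005], [1.0, 0.0, 0.001], [0.001, 0.005, -1.0]]
contact_force: [0.8, 0.2, 0.6]
width: 0.997
time_s: 30.1
position: [0.578, 0.1358, 0.2736]
tcp_rot: [[0.001, 1.0, 0.006], [1.0, -0.001, 0.001], [0.001, 0.006, -1.0]]
contact_force: [0.5, -0.2, -0.3]
width: 1.002
[0.578  0.1358 0.2736] 0.029 30.1 [ 0.5 -0.2 -0.3] 1.002
pot_center 0.56 [262.  84.  39.  39.] [0.604  0.2079] [ 0.9  0.3 -0.8 -0.4]
jar_center 0.62 [266.  13.  44.  52.] [0.6095 0.2778] [ 0.7  0.7 -0.6 -1. ]
```

View pics/w17.png

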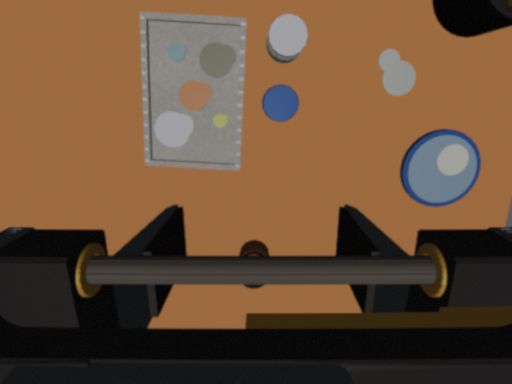

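View pics/d17.png

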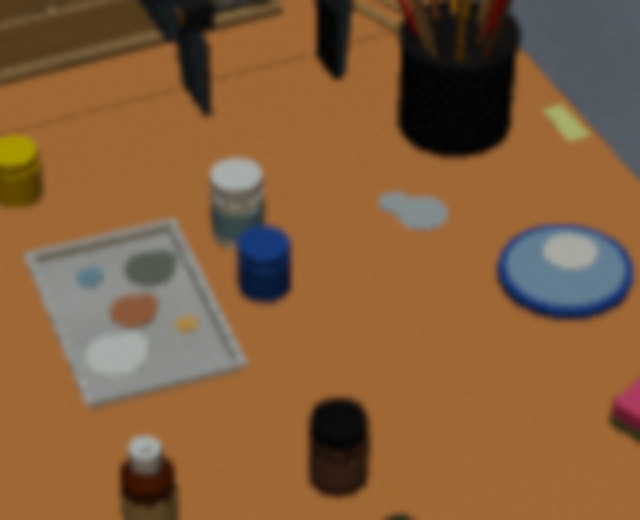

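```bash
python3 - <<'E'
from h import *
W=cam("wrist",arm.read_state())
im=cv2.imread("pics/w17.png"); hsv=cv2.cvtColor(im,cv2.COLOR_BGR2HSV); m=np.zeros(im.shape[:2],np.uint8)
m[3:185,130:256]=(hsv[3:185,130:256,1]<95)*255; m=cv2.morphologyEx(m,cv2.MORPH_CLOSE,np.ones((15,15)))
cs=max(cv2.findContours(m,cv2.RETR_EXTERNAL,cv2.CHAIN_APPROX_NONE)[0],key=cv2.contourArea)
P=onz(W,cs[:,0].astype(float),.01)[:,:2]; print(cv2.minAreaRect((P*1000).astype(np.float32)))
E
python3 -m creep '[-21,-14,4,0.005,0,0,1,-21,-14,4,0.005,0,0,1,-21,-14,4,0.005,0,0,1,-21,-14,4,0.005,0,0,1,-21,-14,4,0.005,0,0,1,-21,-14,4,0.005,0,0,1,-21,-14,4,0.005,0,0,1,-21,-14,4,0.005,0,0,1,-21,-14,4,0.005,0,0,1]'
python3 - <<'E'
from h import *
look("w18",[("bottle","bottle_center",0)])
E
```

```text
((490.9981384277344, 218.54444885253906), (189.6504364013672, 130.31869506835938), 86.55402374267578)
time_s: 31.2
position: [0.4389, -0.0721, 0.2315]
tcp_rot: [[-0.003, 1.0, -0.002], [1.0, 0.003, 0.001], [0.001, -0.002, -1.0]]
contact_force: [0.3, 1.3, -0.2]
width: 0.997
[ 0.4389 -0.0721  0.2315] 0.005 31.2 [ 0.3  1.3 -0.2] 0.997
bottle_center 0.6 [230.  88.  36.  38.] [ 0.4255 -0.0032] [-1.5 -1.   1.5  1.3]
```

View pics/w18.png

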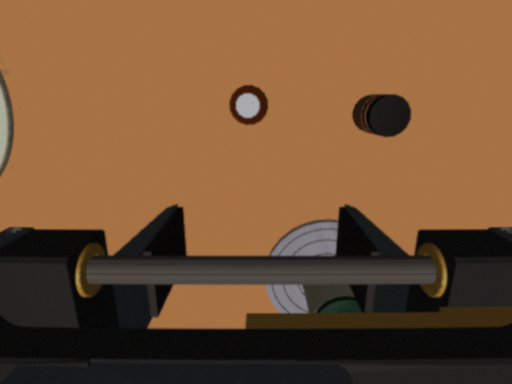

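```bash
python3 - <<'E'
from h import *
print(onz(cam("wrist",arm.read_state()),[[248,105]],.085))
E
python3 -m creep '[4,-1.3,2,0,0,0,1,6.9,-1.3,4,0,0,0,1,6.9,-1.3,6,0,0,0,0.9,6.9,-1.3,10,0,0,0,0.8,6.9,-1.3,14,0,0,0,0.8,6.9,-1.3,17,0,0,0,0.8,6.9,-1.3,19.2,0,0,0,0.8,6.9,-1.3,19.2,0,0,0,0.8,6.9,-1.3,19.2,0,0,0,0.8]'; python3 -m creep '[0,0,0,0,0,0,0.2,0,0,0,0,0,0,-1,0,0,0,0,0,0,-1,0,0,0,0,0,0,-1,0,0,0,0,0,0,-1,0,0,0,0,0,0,-1]'
```

```text
[[ 0.42637198 -0.00069733  0.085     ]]
time_s: 32.2
position: [0.4252, -0.0027, 0.0398]
tcp_rot: [[-0.004, 1.0, -0.003], [1.0, 0.004, 0.001], [0.001, -0.002, -1.0]]
contact_force: [-0.1, 0.9, -0.3]
width: 0.899
time_s: 32.8
position: [0.4253, -0.0027, 0.04]
tcp_rot: [[-0.004, 1.0, -0.002], [1.0, 0.004, 0.001], [0.001, -0.002, -1.0]]
contact_force: [-0.9, -0.5, 6.1]
width: 0.431
```

```bash
python3 -m creep '[0,0,-5,0,0,0,-1,0,0,-10,0,0,0,-1,2,2,-13,0,0,0,-1,14.3,17.5,-13,0,0,0,-1,14.3,17.5,-13,0,0,0,-1,14.3,17.5,-13,0,0,0,-1,14.3,17.5,-13,0,0,0,-1,14.3,17.5,-10,0,0,0,-1,14.3,17.5,-10,0,0,0,-1,14.3,17.5,-10,0,0,0,-1]';python3 -m creep '[0,0,0,0,0,0,-1,0,0,0,0,0,0,-1]';  python3 - <<'E'
from h import *
look("w19",[])
f=arm.grab_frame("side"); cv2.imwrite("pics/d19.png",cv2.resize(f[70:200,190:350,::-1],None,fx=4,fy=4,interpolation=2))
E
```

```text
time_s: 33.8
position: [0.5988, 0.1405, 0.1393]
tcp_rot: [[-0.004, 1.0, -0.005], [1.0, 0.004, 0.001], [0.001, -0.005, -1.0]]
contact_force: [-0.2, -0.2, -0.1]
width: 0.435
time_s: 34.0
position: [0.5987, 0.14, 0.1405]
tcp_rot: [[-0.003, 1.0, -0.004], [1.0, 0.003, 0.001], [0.001, -0.004, -1.0]]
contact_force: [-0.1, 0.1, -1.7]
width: 0.434
[0.5987 0.14   0.1405] 0.006 34.0 [-0.1  0.1 -1.7] 0.434
```

View pics/w19.png

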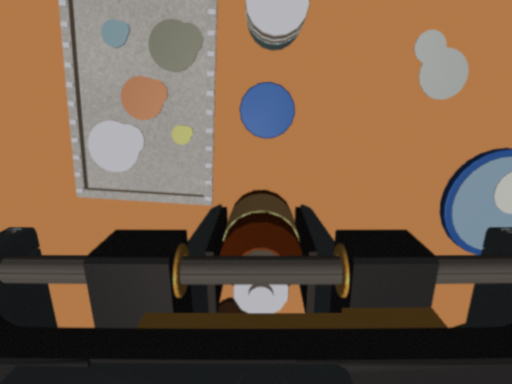

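View pics/d19.png

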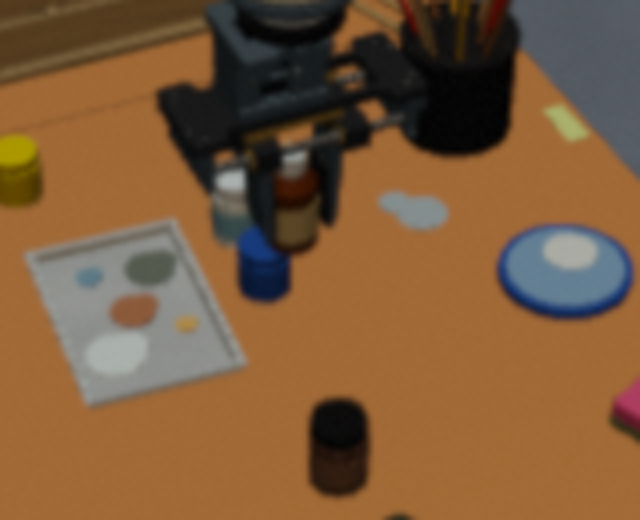

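Run:
```python
from h import *
st=arm.read_state();W=cam("wrist",st);p=st["position"]
for d in (-.002,0,.002,.004):
    print(d,boxof(proj(W,cyl(p[0],p[1]+d,p[2]-.04,[(.0115,.085)]))).round(1),boxof(proj(W,cyl(p[0],p[1]+d,p[2]-.04,[(.02,0)]))).round(1))
print(onz(W,[[267,110]],.046),onz(W,[[211,204]],.01))
```

```text
-0.002 [231.  282.  289.7 332. ] [230.5 194.5 291.5 251.3]
0 [230.8 277.4 289.9 327.9] [230.4 191.5 291.6 248.6]
0.002 [230.7 272.7 290.  323.7] [230.3 188.5 291.7 245.9]
0.004 [230.6 268.  290.2 319.5] [230.3 185.4 291.8 243.1]
[[0.60304201 0.20888759 0.046     ]] [[0.55103844 0.12047083 0.01      ]]
```

```bash
python3 -m creep '[0.05,0.15,4,-0.004,0,0,-1,0.05,0.15,7,-0.004,0,0,-1,0.05,0.15,8.5,-0.004,0,0,-1,0.05,0.15,9.2,-0.004,0,0,-1,0.05,0.15,9.5,-0.004,0,0,-1,0.05,0.15,9.6,-0.004,0,0,-1]'; python3 -m creep '[0,0,0.1,0,0,0,-1,0,0,0.2,0,0,0,-1]'
```

```text
time_s: 34.7
position: [0.6006, 0.1408, 0.0451]
tcp_rot: [[-0.003, 1.0, 0.001], [1.0, 0.003, 0.001], [0.001, 0.001, -1.0]]
contact_force: [0.2, 0.6, -1.2]
width: 0.436
time_s: 34.9
position: [0.6013, 0.1409, 0.044]
tcp_rot: [[-0.003, 1.0, 0.003], [1.0, 0.003, 0.001], [0.001, 0.003, -1.0]]
contact_force: [-0.4, -0.5, -0.8]
width: 0.43
```

```bash
python3 -m creep '[0,-0.12,0.1,0,0,0,-1,0,-0.12,0.3,0,0,0,-1,0,-0.12,0.3,0,0,0,-1]'
```

```text
time_s: 35.2
position: [0.6, 0.1409, 0.0409]
tcp_rot: [[-0.003, 1.0, 0.003], [1.0, 0.003, 0.001], [0.001, 0.003, -1.0]]
contact_force: [-0.9, -0.7, -1.3]
width: 0.433
```

```bash
python3 -m creep '[0,0,0.1,0,0,0,-1,0,0,0.15,0,0,0,-1]'
```

```text
time_s: 35.4
position: [0.6001, 0.1409, 0.0399]
tcp_rot: [[-0.003, 1.0, 0.003], [1.0, 0.003, 0.001], [0.001, 0.003, -1.0]]
contact_force: [-4.3, -0.5, 18.3]
width: 0.432
```

```bash
python3 -m creep '[0,0,0,0,0,0,0.05,0,0,0,0,0,0,0.2,0,0,0,0,0,0,0.2,0,0,-4,0,0,0,0.2,0,0,-8,0,0,0,0.3,0,0,-12,0,0,0,1,-3,-1,-17,0,0,0,1,-6,-2,-22,0,0,0,1,-8,-2,-25,0,0,0,1,-8,-2,-25,0,0,0,1]';python3 -m creep '[0,0,0,0,0,0,1,0,0,0,0,0,0,1]'
python3 - <<'E'
from h import *
look("w20",[("pot","pot_center",0),("jar","jar_center",0),("bottle","bottle_center",0)])
f=arm.grab_frame("side"); cv2.imwrite("pics/d20.png",cv2.resize(f[80:280,170:370,::-1],None,fx=3,fy=3,interpolation=2))
f=arm.grab_frame("scene"); cv2.imwrite("pics/s20.png",cv2.resize(f[130:290,90:450,::-1],None,fx=2.2,fy=2.2,interpolation=2))
E
```

```text
time_s: 36.4
position: [0.5813, 0.0582, 0.2952]
tcp_rot: [[-0.002, 1.0, 0.011], [1.0, 0.002, 0.001], [0.0, 0.011, -1.0]]
contact_force: [0.4, 0.5, -0.0]
width: 0.995
time_s: 36.6
position: [0.5812, 0.0583, 0.2948]
tcp_rot: [[-0.001, 1.0, 0.011], [1.0, 0.001, 0.001], [0.001, 0.011, -1.0]]
contact_force: [-0.2, 0.1, -1.0]
width: 0.996
[0.5812 0.0583 0.2948] 0.02 36.6 [-0.2  0.1 -1. ] 0.996
pot_center 0.72 [258.  18.  35.  44.] [0.6018 0.2051] [-1.1 -0.1  0.9  0.2]
pot_center 0.38 [139.   0. 103. 115.] [0.4661 0.222 ] [  2.    1.4 -54.3 -65.9]
bottle_center 0.98 [258.  74.  34.  36.] [0.6011 0.1432] [ 0.1  0.5 -0.1 -0.6]
```

View pics/w20.png

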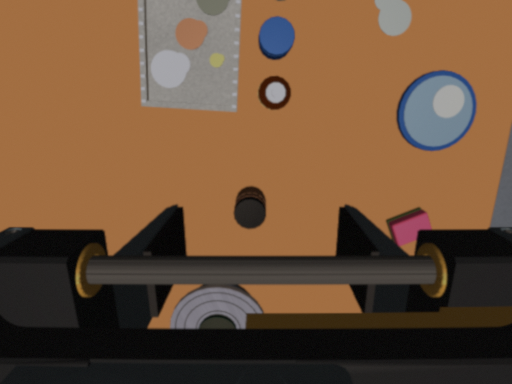

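View pics/d20.png

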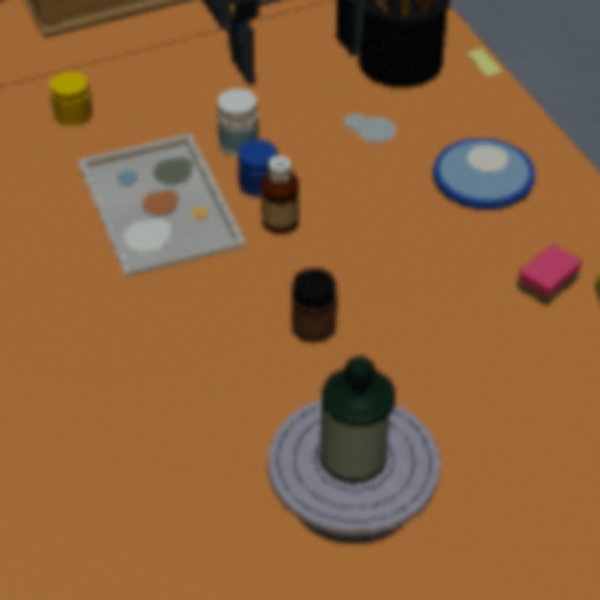

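View pics/s20.png

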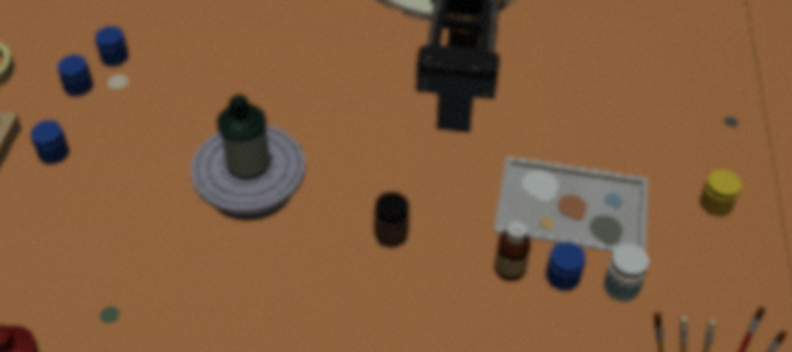

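```bash
python3 -m creep '[6,3,-4,0.011,0,0,1,6,3,-4,0.011,0,0,1,6,3,-4,0.011,0,0,1,6,3,-4,0.011,0,0,1,6,3,-4,0.011,0,0,1]'
python3 - <<'E'
from h import *
it=[("pot","pot_center",0),("jar","jar_center",0),("bottle","bottle_center",0)]
st,W,f=look("w21",it)
im=cv2.imread("pics/w21.png"); hsv=cv2.cvtColor(im,cv2.COLOR_BGR2HSV); m=np.zeros(im.shape[:2],np.uint8)
look("s21",it,camn="scene"); look("d21",it,camn="side")
E
```

```text
time_s: 37.4
position: [0.6098, 0.1181, 0.3337]
tcp_rot: [[-0.002, 1.0, -0.003], [1.0, 0.002, 0.0], [0.0, -0.003, -1.0]]
contact_force: [-0.3, 0.9, 0.5]
width: 1.0
[0.6098 0.1181 0.3337] 0.009 37.4 [-0.3  0.9  0.5] 1.0
pot_center 0.67 [240.  73.  34.  35.] [0.6039 0.2051] [ 0.6  0.7 -0.6 -0.7]
jar_center 0.86 [243.  13.  37.  44.] [0.609  0.2756] [ 0.7 -0.2 -0.7  0.3]
bottle_center 0.6 [222. 215.  27.  42.] [ 0.5696 -0.0109] [-0.4  0.1  0.5 -0.1]
bottle_center 0.55 [241. 125.  29.  28.] [0.6012 0.1399] [-0.3 -2.2  0.3  1.6]
[0.6102 0.118  0.3343] 0.007 37.6 [0.5 0.5 0.5] 0.999
pot_center 0.76 [338. 240.  19.  23.] [0.607 0.21 ] [ 0.2 -0.2 -0.2  0.2]
pot_center 0.48 [134. 141.  14.  24.] [ 0.3098 -0.4651] [-0.9  2.3  1.  -2.2]
pot_center 0.47 [116. 153.  20.  22.] [ 0.3696 -0.4972] [ 1.5  1.2 -1.6 -1. ]
jar_center 0.6 [362. 242.  21.  28.] [0.6163 0.2745] [-0.1  0.6  0.1 -0.6]
bottle_center 0.74 [314. 231.  16.  26.] [0.6029 0.1409] [-0.7 -1.3  0.6  1.1]
[0.6104 0.1184 0.3346] 0.003 37.8 [-0.   0.4  0.6] 1.002
pot_center 0.87 [323. 318.  20.  28.] [ 0.4982 -0.4865] [-0.7  0.   0.7 -0. ]
pot_center 0.72 [274. 343.  18.  32.] [ 0.3674 -0.4999] [-1.6  1.7  1.5 -1.6]
pot_center 0.72 [240. 346.  19.  26.] [ 0.3005 -0.4713] [-0.8 -1.6  0.9  1.3]
pot_center 0.47 [251. 126.  11.  19.] [0.6053 0.2116] [-1.5 -0.3  1.6  0.3]
jar_center 0.77 [244. 111.  10.  18.] [0.6156 0.2896] [-1.6 -3.5  1.7  2.1]
bottle_center 0.8 [254. 134.  15.  24.] [0.5956 0.1408] [ 1.1 -1.5 -1.1  1.5]
```

View pics/w21.png

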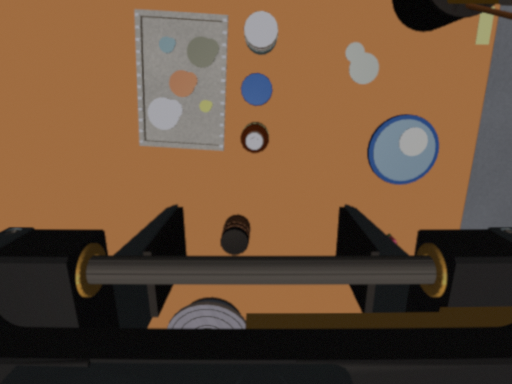

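```bash
python3 -m creep '[0,0,-3,0,0,0,1,0,0,-3,0,0,0,1,0,0,-3,0,0,0,1,0,0,-3,0,0,0,1]'
python3 - <<'E'
from rig import arm
print(arm.sign_off())
E
```

```text
time_s: 38.4
position: [0.6102, 0.1186, 0.3639]
tcp_rot: [[-0.002, 1.0, -0.002], [1.0, 0.002, 0.0], [0.0, -0.002, -1.0]]
contact_force: [0.6, 0.3, -0.2]
width: 1.001
the job is handed in; nothing more can be done
None
```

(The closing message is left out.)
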